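# Change the carrier in the bonding press and press a new load

### The arm

A 6-joint arm with a two-finger parallel gripper is mounted at the origin on the work surface. World frame = base frame: x ahead of the robot, y to its left, z up, the work surface at z = 0. Lengths are in m, angles in rad, forces in N, time in s.
With the tool pointing down it reaches from about 0.275 to 0.725 m from the base axis. Payload 15.9 kg.
Tool frame: the origin (TCP) lies midway between the tips of the shut fingers; the grasp point (between the pads) lies 19 mm behind it; z points along the fingers, y is the line along which they close (so a half turn about z gives the same grasp; the last joint's range is limited). The gripper opens to 85 mm and grips with 20 to 120 N. Pads are 22 mm wide; open, the fingers measure 114 mm over their backs; the gripper's body (76 mm by 85 mm) begins 54 mm behind the grasp point. The pads swing forward as they close: fully open they stand 13 mm farther back than shut.
Start: joints at [-1.304, 0.213, -0.034, 1.323, 0, 1.571], TCP at [0.132, -0.482, 0.231] pointing down, gripper open.
Joint ranges: [-2.98, 2.98], [-0.74, 1.72], [-1.14, 1.35], [-2.1, 2.04], [-1.57, 1.44], [-3.14, 3.14]. Speed limits (rad/s): [1.89, 1.89, 2.39, 2.57, 3.14, 3.14].

### API

Orientations are given as a unit quaternion [x, y, z, w].
In Python, from rig import ctrl, get_image, find_in gives the robot as it stands. The module is installed in compiled form; this text tells all that it offers.
- The arm moves only by the tool jog_arm, never from a script. Its argument "targets" is a list of rows, each an object with "hand": the finger opening in mm, from 0 to 85.4; "offset": the shift along the tool's x, y, z in mm, a list of three; "turn": the turn, a rotation vector about the tool's x, y, z in degrees, a list of three. A call has 1 to 5 rows; each row is the pose to reach, as a shift and turn from the pose commanded when the call began, along the tool's axes at that moment; what a row does not reach only later rows make up. A row lasts 1/8 s, in which the tool goes at most 62.5 mm and 10.7 degrees, less where a joint would pass 70% of its speed; a pose out of reach is approached as far as the arm can. A call with a gripper value outside its range is refused whole. The fingers move at their own pace and stop on an object; the grip force is fixed at half the most. Time passes only in rows, so rows that repeat a pose let the fingers close. It gives the time, the measured TCP pose, the force, the opening and the grip force at its end, in the units of the state.
- ctrl.sense(): the state, without advancing time (a new reading comes with each control period).
- get_image(name): name is "scene" or "side" or "wrist"; returns a dict with "img" (400x640x3 uint8, blue, green, red), "fovy" (degrees; the focal length in pixels is half the picture's height over the tangent of half this angle, whatever the lens; pixels are square), "cx", "cy" (the principal point, pixels), "rvec" (rotation vector, rad) and "tvec" (3), from world to camera coordinates, as OpenCV has them. Camera axes: x right, y down, z forward; pixel columns grow to the right and rows downward; lengths in m; the calibration is good to about 2 mm. A picture is of the moment at which its call begins. There is no depth.
- ctrl.job_done(): hands the job in; it is judged then, once.
Trained networks look in a picture, given as the dict that the camera call returned (one of the last four; its "shot" number tells which), for a name from the list of things; names that differ only in an ending like _2 or _b are one class to them, and where a whole thing is asked for, a point or a joint stands for the part that bears it (a point fixed in the world has none). Each returns a list of dicts, best first, with "confidence" (0 to 1); they miss things now and then, are a little off and sometimes report something else, mostly with a low value. They report only what shows in the picture. A call takes as long as a camera call. They do not tell look-alikes from the thing itself.
- find_in(target, picture): "uv" ([column, row] in pixels, amid what is visible of it).
The state is a dict: "t": time; "joint_pos": joint angles; "dq": joint speeds; "joint_torque": joint torques, N m; "ee_pos": TCP position; "tool_rot": TCP orientation; "contact_force": force on the tool from outside, world axes, zero at the start; "ft_torque": the same for the moment, N m; "opening": finger opening in m; "gripper_force": force on a finger pad.
Only numpy, scipy, OpenCV 4.12 (cv2) and the standard library are available. Lean on these libraries where they do the work, as an engineer would, in place of code of your own. Each camera call takes 0.05 s, during which the arm holds its last target. There are 200 camera calls.

### The job

First swap the two dish carriers: the one with the square post comes out of the lever press and goes onto the round nest plate, and the one with the round post goes from the nest onto the press's round stage, each centred and flat (the black square mat is free for parking one meanwhile). Then stand every white block upright on the floor of the carrier in the press, pull the press's sprung lever down by its bar to the end of its stroke, hold it there for about two seconds, and ease it slowly and under control all the way back up before letting go. Leave the jar, the screwdriver and the clear box alone, and finish with the carriers and all blocks still in place, should anything be knocked aside.

Things in the scene. Friction and masses are not known exactly. Their poses are not given: they have to be found in the camera images.
- press: fixed lever press; origin at table level under the centre of its round stage, z up, turned up to 0.12 rad. Its hinge lies along its x axis, 175 to its -y side, 65 above the table. At rest the lever stands upright over the hinge, up to 345 high, clear of the stage, and comes down towards +y, over the stage
- stage (a point): centre of the press's round stage plate (184 diameter), on its upper face, 2 above the table; axes as the press
- hinge (a point): the middle of the lever's hinge axis, axes as the press
- bar (a point): middle of the lever's round black grab bar, 20 diameter, parallel to the press's x, 120 clear between two fork arms. Lever up: 260 above and 45 to the press's -y side of the hinge; lever down: 260 to its +y side and 45 above the hinge. The point turns with the lever
- lever (a joint): lever angle, rad: 0 upright at rest, grows as it is pulled down over the stage, stop at 1.57 (level). A spring drives it back: 3 N at the bar at first, 12 N at the end, about 15 N on blocks; let go, it flies up. Take 3 s or more to ease it back (never over 1.5 rad/s). Its sprung disc (124 diameter, 175 from the hinge) meets the tops of blocks in a carrier just before the stop
- nest_top (a point): centre of the upper face of the round grey nest plate (190 diameter, 2 thick, fixed); three small pins around it are only drawn
- park_top (a point): centre of the upper face of the black square rubber mat (176 square, 2 thick, fixed), free for parking a carrier
- used_carrier: low aluminium dish, 168 outside diameter, rim 13 high and 4 thick, floor 8 above its underside, 450 g; square steel post in the middle, 24 wide, sides along the dish's x and y, top 56 above the underside: lift it by this. Origin centre of underside, z up. Starts on the press's stage
- fresh_carrier: low aluminium dish, 168 outside diameter, rim 13 high and 4 thick, floor 8 above its underside, 450 g; round steel post in the middle, 24 diameter, top 56 above the underside: lift it by this. Origin centre of underside, z up. Starts on the nest. Blocks go on the floor around the post, centres 48 from its axis: four fit at right angles, 16 apart
- block1: cylindrical white ceramic work block, 52 diameter, 55 tall, about 280 g; origin at the centre of its underside, z its axis. Two or three of the four blocks are present (an absent one has no pose). They start upright on the thin grey strip (3 thick)
- block2: cylindrical white ceramic work block, 52 diameter, 55 tall, about 280 g; origin at the centre of its underside, z its axis. Two or three of the four blocks are present (an absent one has no pose). They start upright on the thin grey strip (3 thick)
- block3: cylindrical white ceramic work block, 52 diameter, 55 tall, about 280 g; origin at the centre of its underside, z its axis. Two or three of the four blocks are present (an absent one has no pose). They start upright on the thin grey strip (3 thick)
- block4: cylindrical white ceramic work block, 52 diameter, 55 tall, about 280 g; origin at the centre of its underside, z its axis. Two or three of the four blocks are present (an absent one has no pose). They start upright on the thin grey strip (3 thick)
- jar: bystander: amber jar, 60 diameter, 75 tall, origin under its centre
- driver: bystander: screwdriver lying on the table, 160 long
- partbox: bystander: small clear open box, 100 x 80 x 35, origin under its centre
Things that resemble listed ones, but are neither listed nor needed, are in the scene too. What is shaped like the block2 but turquoise is not meant. Leave any turquoise look-alike of the block1 alone.

How it is judged:
By the outcome, as a careful person would: the job done as asked, in the order asked, and still so for the second after the job is handed in, with the robot touching nothing.
Of block1, block2, block3, block4 only 2 to 3 are there at a start; the rules pass over those that are not, and their reading is None.
At some moment in a run one of block1, block2, block3, block4 may be knocked a few centimetres aside while the robot is not near it.
It also fails if it takes over 210 s, if anything falls off the work surface, if the arm or the gripper's body presses on something with over 40 N, if the wrist force passes 120 N, or if a joint passes its speed limit or range.

## Working session

There is one attempt and no reset: what is moved stays moved. The work goes in short steps, Python scripts to look and compute and a tool call to move; the robot and the scene stay as the last step left them, time stands still between calls to the robot, and variables do not carry over. Pictures are saved under pics/ and viewed, at most 14 in all, crops included, and the job is handed in when it is done.

Besides the shell and the picture viewer there is one more tool, called after "Call:" as a command line: name --argument value ..., lists and objects as JSON in quotes. jog_arm: Moves the arm, as the interface text tells. Its arguments: {"type":"object","properties":{"targets":{"type":"array"}},"required":["targets"]}

```bash
mkdir -p pics; cat > h.py <<'E'
import numpy as np, cv2
from scipy.spatial.transform import Rotation as R
from rig import ctrl, get_image, find_in
def cam(p):
    f=p["img"].shape[0]/2/np.tan(np.radians(p["fovy"])/2)
    Rm=cv2.Rodrigues(np.array(p["rvec"],float))[0]; t=np.array(p["tvec"],float).ravel()
    return f,Rm,t
def px2w(p,uv,z):
    f,Rm,t=cam(p); d=Rm.T@np.array([(uv[0]-p["cx"])/f,(uv[1]-p["cy"])/f,1.]); c=-Rm.T@t
    return c+d*(z-c[2])/d[2]
def w2px(p,P):
    f,Rm,t=cam(p); q=Rm@np.array(P,float)+t
    return np.array([p["cx"]+f*q[0]/q[2],p["cy"]+f*q[1]/q[2]])
def st():
    s=ctrl.sense(); print("t",round(s["t"],2),"p",np.round(s["ee_pos"],4),"q",np.round(s["tool_rot"],4),"j",np.round(s["joint_pos"],3),"F",np.round(s["contact_force"],1),"op",s["opening"]); return s
def rel(s,P):  # world target -> tool offset mm
    return np.round(R.from_quat(s["tool_rot"]).inv().apply(np.array(P)-s["ee_pos"])*1000,1)
E
python3 - <<'E'
from h import *
s=st()
for n in ["scene","side"]:
    p=get_image(n); cv2.imwrite(f"pics/{n}0.png",p["img"])
    f,Rm,t=cam(p); print(n,f,p["cx"],p["cy"],"c",-Rm.T@t, "fwd",Rm[2])
    for k,z in [("press",0),("used_carrier",.03),("fresh_carrier",.03),("block1",.03),("bar",.3),("jar",.04),("driver",0),("partbox",.02),("nest_top",.002),("park_top",.002)]:
        try:
            for d in find_in(k,p)[:6]: print(k,np.round(d["uv"],1),round(d["confidence"],2),np.round(px2w(p,d["uv"],z),3))
        except Exception as e: print(k,e)
E
```

```text
t 0.0 p [ 0.1317 -0.482   0.2308] q [ 9.911e-01  1.330e-01 -1.000e-04 -6.000e-04] j [-1.304  0.213 -0.035  1.324 -0.     1.571] F [-0.2  0.3  0.5] op 0.08540104133926774
scene 500.60604820357065 319.77259393645073 199.742215088398 c [1.34670444 0.30174816 1.5884089 ] fwd [-0.47232209 -0.20783999 -0.85657129]
press [243.9 163. ] 0.58 [ 0.426 -0.421  0.   ]
used_carrier [293.7 199.8] 0.61 [ 0.523 -0.164  0.03 ]
fresh_carrier [428.  236.6] 0.84 [0.486 0.329 0.03 ]
block1 [354.8 256.3] 0.69 [0.651 0.119 0.03 ]
block1 [345.5 282.5] 0.61 [0.751 0.124 0.03 ]
block1 [331.1 240.7] 0.59 [0.626 0.023 0.03 ]
block1 [336.4 307.8] 0.55 [0.843 0.127 0.03 ]
block1 [235.7 151.1] 0.29 [ 0.405 -0.462  0.03 ]
bar [233.6 150.2] 0.96 [ 0.567 -0.338  0.3  ]
jar [254.5 140. ] 0.5 [ 0.336 -0.414  0.04 ]
driver [315.8 297.8] 0.66 [0.827 0.048 0.   ]
driver [275.3 261.4] 0.47 [ 0.758 -0.132 -0.   ]
partbox [274.1 259.9] 0.9 [ 0.762 -0.133  0.02 ]
nest_top [440.6 217.3] 0.94 [0.379 0.35  0.002]
park_top [367.9 212.8] 0.68 [0.458 0.1   0.002]
side 514.0197089454405 321.1162991551247 193.30748583615832 c [1.31354166 1.01983216 1.39565769] fwd [-0.41705865 -0.60107246 -0.68174334]
press [289.2 146.4] 0.58 [ 0.399 -0.541  0.   ]
used_carrier [316.6 203.2] 0.57 [ 0.524 -0.149  0.03 ]
fresh_carrier [412.  283.2] 0.74 [0.485 0.342 0.03 ]
fresh_carrier [287.5 134.7] 0.63 [ 0.379 -0.584  0.03 ]
block1 [330.6 265.1] 0.67 [0.658 0.126 0.03 ]
block1 [288.2 290.1] 0.66 [0.83 0.13 0.03]
block1 [310.8 281.9] 0.63 [0.752 0.145 0.03 ]
block1 [319.5 243.6] 0.62 [0.633 0.025 0.03 ]
bar [287.  135.8] 0.95 [ 0.569 -0.262  0.3  ]
driver [280.5 274.7] 0.68 [0.807 0.041 0.   ]
partbox [268.9 232.3] 0.58 [ 0.746 -0.134  0.02 ]
nest_top [435.3 285.1] 0.87 [0.41  0.379 0.002]
nest_top [329.3 265. ] 0.63 [0.648 0.105 0.002]
nest_top [287.2 146.2] 0.48 [ 0.407 -0.546  0.002]
nest_top [285.7 135. ] 0.2 [ 0.368 -0.619  0.002]
park_top [373. 237.] 0.87 [0.442 0.092 0.002]
```

```bash
python3 - <<'E'
import cv2
a=cv2.imread("pics/scene0.png")[110:335,190:490]
cv2.imwrite("pics/scene0c.png",cv2.resize(a,(800,600),interpolation=cv2.INTER_CUBIC))
a=cv2.imread("pics/side0.png")[100:325,210:510]
cv2.imwrite("pics/side0c.png",cv2.resize(a,(800,600),interpolation=cv2.INTER_CUBIC))
E
```

```text
(no output)
```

View pics/scene0c.png

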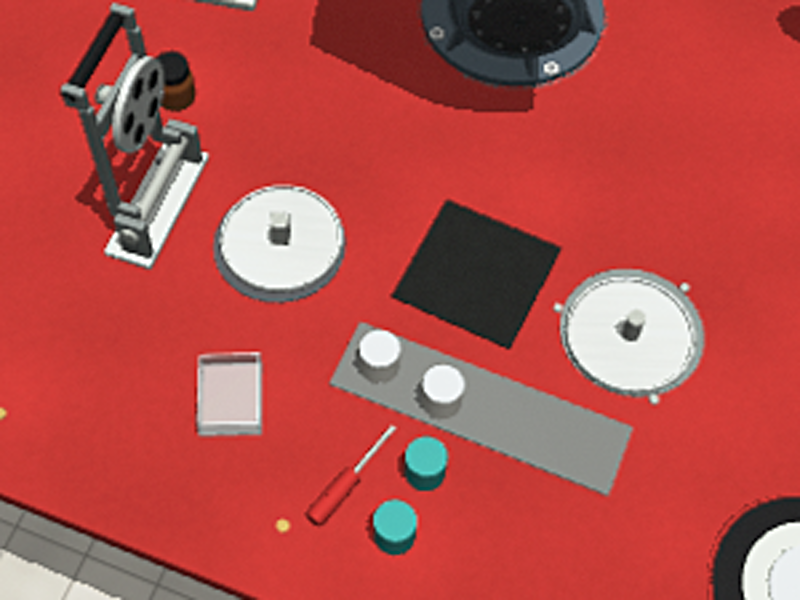

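View pics/side0c.png

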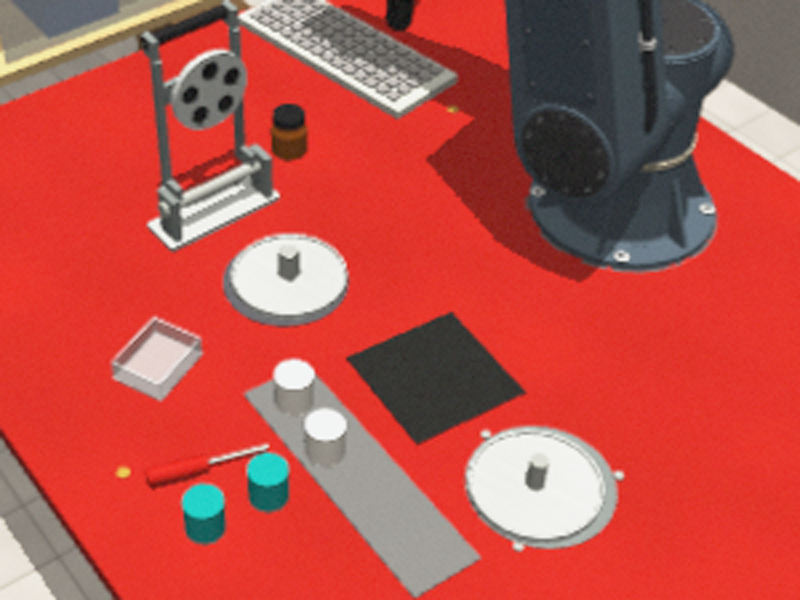

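Two candidates for white blocks, at scene (332,241) and (356,256). They are white and upright on the grey strip, so they match. The turquoise pair at (350,283) and (338,307) stands off the strip and isn't meant. The square post sits on the stage at (295,196), the round post on the nest at (427,232), and the mat is free.

```bash
cat >> h.py <<'E'
def comp(mask,uv):
    n,l,s,c=cv2.connectedComponentsWithStats(mask.astype(np.uint8)); k=l[int(round(uv[1])),int(round(uv[0]))]
    if k==0: return None
    return (l==k).astype(np.uint8)
def circ(p,m,z):
    c=max(cv2.findContours(m,cv2.RETR_EXTERNAL,cv2.CHAIN_APPROX_NONE)[0],key=len)[:,0]
    h=cv2.convexHull(c)[:,0]
    W=np.array([px2w(p,q,z)[:2] for q in h])
    A=np.c_[2*W,np.ones(len(W))]; x=np.linalg.lstsq(A,(W**2).sum(1),rcond=None)[0]
    return np.round(x[:2],4),round(float(np.sqrt(x[2]+x[:2]@x[:2])),4)
E
python3 - <<'E'
from h import *
for n in ["scene","side"]:
    p=get_image(n); im=p["img"]; hsv=cv2.cvtColor(im,cv2.COLOR_BGR2HSV)
    wh=(hsv[...,1]<40)&(hsv[...,2]>185)
    print(n)
    for nm,P,z in [("used",(.525,-.20,.01),.015),("fresh",(.486,.3,.01),.015),("b1",(.633,.025,.058),.058),("b2",(.655,.122,.058),.058)]:
        uv=w2px(p,P)
        m=comp(wh,uv)
        print(nm,np.round(uv), None if m is None else circ(p,m,z), None if m is None else m.sum())
    nr=~((hsv[...,1]>110)&((hsv[...,0]<12)|(hsv[...,0]>170)))
    for nm,P,z in [("stage",(.525,-.20,.01),.002),("nest",(.486,.3,.01),.002)]:
        m=cv2.morphologyEx(comp(nr,w2px(p,P)),cv2.MORPH_OPEN,np.ones((9,9),np.uint8)); print(nm,circ(p,m,z),m.sum())
    dk=hsv[...,2]<60; m=comp(dk,w2px(p,(.45,.096,.002)))
    r=cv2.approxPolyDP(max(cv2.findContours(m,0,1)[0],key=len),6,True)[:,0]; W=np.array([px2w(p,q,.002) for q in r]); print("mat",np.round(W[:,:2],3).tolist(),W.mean(0))
    # bar ends
    a=comp(hsv[...,2]<70,find_in("bar",p)[0]["uv"])
    if a is not None:
        ys,xs=np.nonzero(a); q=np.c_[xs,ys].astype(np.float32); box=cv2.minAreaRect(q); print("bar",box, [np.round(px2w(p,u,.325),3).tolist() for u in cv2.boxPoints(box)])
E
```

```text
scene
used [285. 200.] (array([ 0.5065, -0.168 ]), 0.0826) 1272
fresh [419. 236.] (array([0.4703, 0.3206]), 0.0838) 1511
b1 [331. 239.] (array([0.6352, 0.0297]), 0.0252) 162
b2 [355. 254.] (array([0.6518, 0.1221]), 0.0251) 170
stage (array([ 0.5099, -0.1685]), 0.0925) 1691
nest (array([0.461, 0.321]), 0.0953) 2045
mat [[0.364, 0.024], [0.528, 0.007], [0.546, 0.177], [0.377, 0.193]] [0.45381464 0.09998624 0.002     ]
side
used [309. 200.] (array([ 0.5077, -0.1636]), 0.0821) 915
fresh [402. 279.] (array([0.4697, 0.3217]), 0.0851) 1584
b1 [319. 238.] (array([0.6368, 0.033 ]), 0.0253) 132
b2 [331. 259.] (array([0.6523, 0.1238]), 0.0262) 156
stage (array([ 0.5083, -0.1677]), 0.0933) 1259
nest (array([0.4624, 0.3237]), 0.0949) 2047
mat [[0.362, 0.03], [0.528, 0.012], [0.542, 0.175], [0.377, 0.192]] [0.45201399 0.10247971 0.002     ]
```

Call:
jog_arm --targets '[{"hand": 85,"offset": [43,-41,-10],"turn": [0,0,5]},{"hand": 85,"offset": [86,-82,-20],"turn": [0,0,10]},{"hand": 85,"offset": [129,-123,-30],"turn": [0,0,15.3]},{"hand": 85,"offset": [172,-164,-30],"turn": [0,0,15.3]},{"hand": 85,"offset": [215,-207,-30],"turn": [0,0,15.3]}]'

```text
t: 1.92
ee_pos: [0.2853, -0.2244, 0.2616]
tool_rot: [1.0, -0.0, 0.0, 0.0]
contact_force: [1.6, 0.4, 0.7]
opening: 0.0853
gripper_force: 0.0
```

Call:
jog_arm --targets '[{"hand": 85,"offset": [55,-15,0],"turn": [0,0,0]},{"hand": 85,"offset": [110,-30,0],"turn": [0,0,0]},{"hand": 85,"offset": [165,-45,0],"turn": [0,0,0]},{"hand": 85,"offset": [223,-59,0],"turn": [0,0,0]},{"hand": 85,"offset": [223,-59,0],"turn": [0,0,0]}]'

```text
t: 2.55
ee_pos: [0.5103, -0.1657, 0.2596]
tool_rot: [1.0, 0.001, -0.001, -0.0]
contact_force: [-1.3, -0.3, 0.6]
opening: 0.0846
gripper_force: 0.0
```

```bash
python3 - <<'E'
from h import *
s=st(); p=get_image("wrist"); cv2.imwrite("pics/w1.png",p["img"])
f,Rm,t=cam(p); print(f,"c",-Rm.T@t,"fwd",Rm[2]); print(w2px(p,(.508,-.167,.058)))
print(find_in("used_carrier",p)[:2])
# bar triangulate from earlier pics ends
a=get_image("scene"); b=get_image("side")
def P(p): 
    f,Rm,t=cam(p); K=np.array([[f,0,p["cx"]],[0,f,p["cy"]],[0,0,1]]); return K@np.c_[Rm,t]
for u,v in [((218.1,143.7),(266.2,115.7)),((236.9,114.5),(298.1,104.5))]:
    X=cv2.triangulatePoints(P(a),P(b),np.array(u).reshape(2,1),np.array(v).reshape(2,1)); print("barend",(X[:3]/X[3]).ravel())
E
```

```text
t 2.55 p [ 0.5103 -0.1657  0.2596] q [ 1.0e+00  1.3e-03 -9.0e-04 -4.0e-04] j [-0.314  0.29   0.137  1.42   0.     2.825] F [-1.3 -0.3  0.6] op 0.08461337988122072
344.88220396621915 c [ 0.58139063 -0.16500995  0.40157146] fwd [-0.28109433 -0.00105186 -0.95967957]
[323.01837547 176.32167344]
[{'uv': [323.8, 166.6], 'confidence': 0.89}]
barend [ 0.57904476 -0.38344988  0.32368452]
barend [ 0.43828825 -0.38949863  0.31276398]
```

View pics/w1.png

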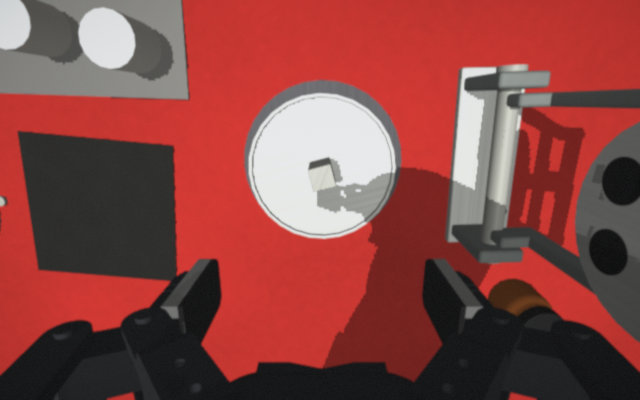

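The wrist view shows the used carrier with its post at (321,175), slightly rotated. The press base is on the right at (480,160), and the mat and white blocks on the left are clear. I need the post's rotation.

```bash
python3 - <<'E'
from h import *
p=get_image("wrist"); 
for u in [(492,235),(514,70)]: print("rod",px2w(p,u,.065))
for u in [(451,241),(462,68),(474,240),(497,68)]: print("plate",px2w(p,u,.004))
hsv=cv2.cvtColor(p["img"],cv2.COLOR_BGR2HSV)
im=p["img"][145:205,280:360]; cv2.imwrite("pics/w1c.png",cv2.resize(im,(800,600),interpolation=cv2.INTER_CUBIC))
E
```

```text
rod [ 0.44300178 -0.34680546  0.065     ]
rod [ 0.60580865 -0.34460431  0.065     ]
plate [ 0.41074914 -0.32910293  0.004     ]
plate [ 0.61290027 -0.31985181  0.004     ]
plate [ 0.4120729  -0.35767751  0.004     ]
plate [ 0.61289775 -0.35785475  0.004     ]
```

View pics/w1c.png

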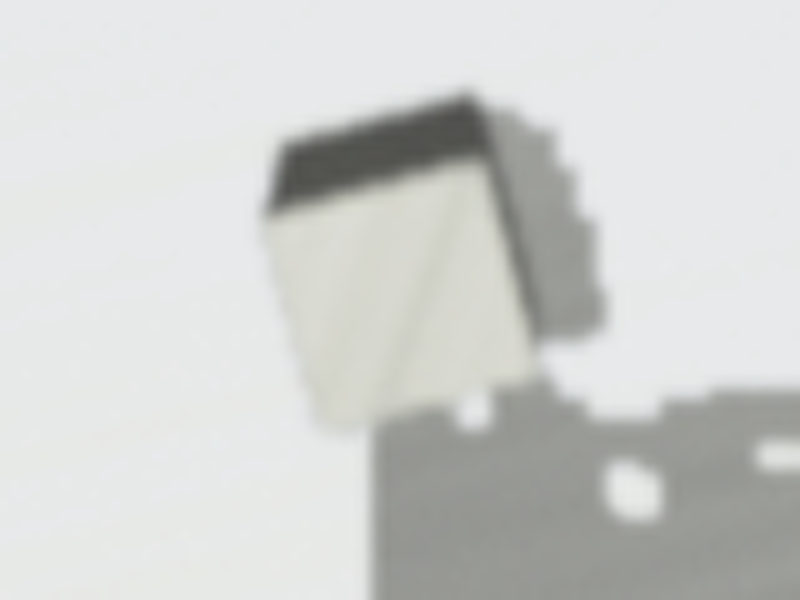

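Call:
jog_arm --targets '[{"hand": 85,"offset": [0,-2,50],"turn": [0,0,-7]},{"hand": 85,"offset": [0,-2,100],"turn": [0,0,-14.5]},{"hand": 85,"offset": [0,-2,150],"turn": [0,0,-14.5]},{"hand": 85,"offset": [0,-2,195],"turn": [0,0,-14.5]},{"hand": 85,"offset": [0,-2,225],"turn": [0,0,-14.5]}]'

```text
t: 3.42
ee_pos: [0.5061, -0.1653, 0.0351]
tool_rot: [0.992, 0.126, -0.0, -0.0]
contact_force: [-0.1, -0.1, -0.6]
opening: 0.0849
gripper_force: 0.0
```

Call:
jog_arm --targets '[{"hand": 85,"offset": [0,0,12],"turn": [0,0,0]},{"hand": 85,"offset": [0,0,12],"turn": [0,0,0]}]'

```text
t: 3.68
ee_pos: [0.5074, -0.1653, 0.0248]
tool_rot: [0.992, 0.126, 0.0, 0.0]
contact_force: [-0.2, 0.5, 0.2]
opening: 0.085
gripper_force: 0.0
```

```bash
python3 - <<'E'
from h import *
s=st(); p=get_image("wrist"); cv2.imwrite("pics/w2.png",p["img"])
E
```

```text
t 3.67 p [ 0.5074 -0.1653  0.0248] q [0.9921 0.1258 0.     0.    ] j [-0.315  0.411 -0.308  0.852 -0.     2.574] F [-0.2  0.5  0.2] op 0.08498593506875904
```

View pics/w2.png

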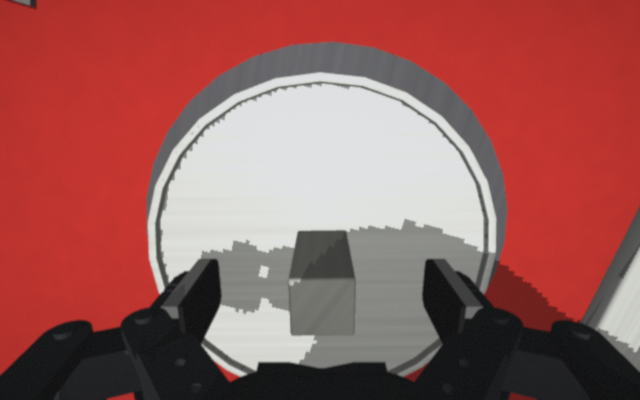

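The post at (322,307) is square with and midway between the open pads. I'll fit its position and the stage's here, then close.

```bash
python3 - <<'E'
from h import *
p=get_image("wrist"); s=ctrl.sense()
print("post",px2w(p,(322,306.5),.058),"tcp",s["ee_pos"])
hsv=cv2.cvtColor(p["img"],cv2.COLOR_BGR2HSV)
def fit(uvs,z,r):
    W=np.array([px2w(p,u,z)[:2] for u in uvs]); from scipy.optimize import least_squares
    o=least_squares(lambda c:np.hypot(*(W-c).T)-r,W.mean(0)); return o.x,o.fun
print("rim",fit([(150,215),(200,125),(322,73),(440,125),(494,215)],.015,.084))
print("stage",fit([(150,190),(190,105),(322,42),(460,105),(503,190)],.002,.092))
E
```

```text
post [ 0.50753457 -0.1652619   0.058     ] tcp [ 0.50835901 -0.1654315   0.02572413]
rim (array([ 0.50464626, -0.16593275]), array([-0.00067795, -0.00061884,  0.00184228, -0.00143461, -0.00015914]))
stage (array([ 0.51127396, -0.16653125]), array([-0.00106889, -0.00027044,  0.0014198 , -0.00106357, -0.00047502]))
```

Call:
jog_arm --targets '[{"hand": 10,"offset": [0,0,1],"turn": [0,0,0]},{"hand": 10,"offset": [0,0,1],"turn": [0,0,0]},{"hand": 10,"offset": [0,0,1],"turn": [0,0,0]},{"hand": 10,"offset": [0,0,1],"turn": [0,0,0]},{"hand": 10,"offset": [0,0,1],"turn": [0,0,0]}]'

```text
t: 4.4
ee_pos: [0.5079, -0.1651, 0.0237]
tool_rot: [0.992, 0.126, 0.0, 0.0]
contact_force: [-1.2, -0.1, 5.6]
opening: 0.0238
gripper_force: 59.9
```

Call:
jog_arm --targets '[{"hand": 10,"offset": [0,0,0],"turn": [0,0,0]},{"hand": 10,"offset": [0,0,0],"turn": [0,0,0]},{"hand": 10,"offset": [0,0,0],"turn": [0,0,0]}]'

```text
t: 4.78
ee_pos: [0.5079, -0.1651, 0.0236]
tool_rot: [0.992, 0.126, 0.0, 0.0]
contact_force: [-1.7, 0.2, 6.2]
opening: 0.0235
gripper_force: 59.9
```

Call:
jog_arm --targets '[{"hand": 10,"offset": [0,0,-10],"turn": [0,0,0]},{"hand": 10,"offset": [0,0,-30],"turn": [0,0,0]},{"hand": 10,"offset": [0,0,-55],"turn": [0,0,-10]},{"hand": 10,"offset": [0,0,-75],"turn": [0,0,-20]},{"hand": 10,"offset": [0,0,-85],"turn": [0,0,-30]}]'

```text
t: 5.4
ee_pos: [0.508, -0.1651, 0.1098]
tool_rot: [0.924, 0.381, 0.0, 0.0]
contact_force: [-0.0, 0.7, -3.6]
opening: 0.0235
gripper_force: 59.1
```

Call:
jog_arm --targets '[{"hand": 10,"offset": [20,-32,0],"turn": [0,0,0]},{"hand": 10,"offset": [48,-75,0],"turn": [0,0,0]},{"hand": 10,"offset": [77,-120,0],"turn": [0,0,0]},{"hand": 10,"offset": [105,-164,0],"turn": [0,0,0]},{"hand": 10,"offset": [130,-202,0],"turn": [0,0,0]}]'

```text
t: 6.02
ee_pos: [0.4581, 0.0719, 0.1088]
tool_rot: [0.926, 0.379, 0.0, -0.0]
contact_force: [1.8, 1.2, -3.3]
opening: 0.0233
gripper_force: 59.8
```

Call:
jog_arm --targets '[{"hand": 10,"offset": [12,-20,0],"turn": [0,0,0]},{"hand": 10,"offset": [17,-26.5,0],"turn": [0,0,0]},{"hand": 10,"offset": [17,-26.5,0],"turn": [0,0,0]}]'

```text
t: 6.4
ee_pos: [0.4525, 0.101, 0.1085]
tool_rot: [0.925, 0.379, -0.0, 0.0]
contact_force: [0.4, -0.4, -2.3]
opening: 0.0231
gripper_force: 59.9
```

```bash
python3 - <<'E'
from h import *
s=st(); p=get_image("wrist"); cv2.imwrite("pics/w3.png",p["img"])
s2=dict(s); print("to mat",rel(s,(.453,.101,.028)))
a=get_image("side"); im=a["img"]; hsv=cv2.cvtColor(im,cv2.COLOR_BGR2HSV); wh=(hsv[...,1]<40)&(hsv[...,2]>185)
for nm,P in [("b1",(.636,.031,.058)),("b2",(.652,.123,.058))]:
    m=comp(wh,w2px(a,P)); print(nm,None if m is None else circ(a,m,.058))
E
```

```text
t 6.4 p [0.4525 0.101  0.1085] q [ 9.255e-01  3.788e-01 -0.000e+00  1.000e-04] j [ 0.22   0.2   -0.369  1.002 -0.     2.584] F [ 0.4 -0.4 -2.3] op 0.023127476040406172
to mat [ 0.4  0.4 80.5]
b1 (array([0.6368, 0.033 ]), 0.0253)
b2 (array([0.6523, 0.1238]), 0.0262)
```

Call:
jog_arm --targets '[{"hand": 10,"offset": [0,0,30],"turn": [0,0,0]},{"hand": 10,"offset": [0,0,58],"turn": [0,0,0]},{"hand": 10,"offset": [0,0,76],"turn": [0,0,0]},{"hand": 10,"offset": [0,0,82],"turn": [0,0,0]},{"hand": 10,"offset": [0,0,84.5],"turn": [0,0,0]}]'

```text
t: 7.12
ee_pos: [0.4526, 0.1006, 0.024]
tool_rot: [0.926, 0.378, 0.0, 0.0]
contact_force: [-1.1, 0.2, -2.5]
opening: 0.023
gripper_force: 59.7
```

Call:
jog_arm --targets '[{"hand": 10,"offset": [0,0,0.5],"turn": [0,0,0]},{"hand": 10,"offset": [0,0,0.5],"turn": [0,0,0]},{"hand": 85,"offset": [0,0,0.5],"turn": [0,0,0]},{"hand": 85,"offset": [0,0,0.5],"turn": [0,0,0]},{"hand": 85,"offset": [0,0,0.5],"turn": [0,0,0]}]'

```text
t: 7.75
ee_pos: [0.4525, 0.1011, 0.0235]
tool_rot: [0.926, 0.379, 0.0, 0.0]
contact_force: [-0.2, -0.8, -0.6]
opening: 0.0765
gripper_force: 0.0
```

Call:
jog_arm --targets '[{"hand": 85,"offset": [0,0,-10],"turn": [0,0,0]},{"hand": 85,"offset": [0,0,-40],"turn": [0,0,0]},{"hand": 85,"offset": [0,0,-85],"turn": [0,0,0]},{"hand": 85,"offset": [30,-26,-120],"turn": [0,0,0]},{"hand": 85,"offset": [70,-61,-140],"turn": [0,0,0]}]'

```text
t: 8.38
ee_pos: [0.4604, 0.1943, 0.1662]
tool_rot: [0.926, 0.378, 0.002, 0.0]
contact_force: [1.4, -0.1, -0.9]
opening: 0.0848
gripper_force: 0.0
```

Call:
jog_arm --targets '[{"hand": 85,"offset": [40,-34,0],"turn": [0,0,0]},{"hand": 85,"offset": [80,-70,0],"turn": [0,0,0]},{"hand": 85,"offset": [96,-84,0],"turn": [0,0,0]},{"hand": 85,"offset": [96,-84,0],"turn": [0,0,0]}]'

```text
t: 8.88
ee_pos: [0.469, 0.3221, 0.1635]
tool_rot: [0.925, 0.379, -0.0, -0.0]
contact_force: [0.7, -1.2, 0.2]
opening: 0.085
gripper_force: 0.0
```

```bash
python3 - <<'E'
from h import *
s=st(); p=get_image("wrist"); cv2.imwrite("pics/w4.png",p["img"])
print(w2px(p,(.47,.321,.058)),[ (np.round(d["uv"],1),d["confidence"],px2w(p,d["uv"],.045)) for d in find_in("fresh_carrier",p)[:2]])
E
```

```text
t 8.88 p [0.469  0.3221 0.1635] q [ 0.9252  0.3795 -0.     -0.    ] j [0.602 0.375 0.013 1.209 0.    2.965] F [ 0.7 -1.2  0.2] op 0.08503105231494348
[323.66421991 200.87031425] [(array([326.8, 177.4]), 0.96, array([0.48248627, 0.32984088, 0.045     ]))]
```

View pics/w4.png

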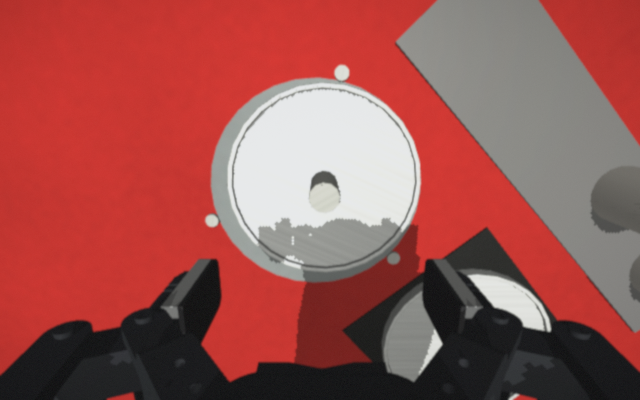

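The round post top is at (323,197), and the carrier sits a little off the nest's centre. The pins are at (342,73), (211,221) and (394,258).

```bash
python3 - <<'E'
from h import *
from scipy.optimize import least_squares
p=get_image("wrist"); s=ctrl.sense()
P=px2w(p,(323.5,197.5),.058); print("post",P,rel(s,(P[0],P[1],.0236)))
W=np.array([px2w(p,u,.004)[:2] for u in [(342,73),(211,221),(394,258)]])
A=np.c_[2*W,np.ones(3)]; x=np.linalg.solve(A,(W**2).sum(1)); print("pins circ",x[:2],np.sqrt(x[2]+x[:2]@x[:2]),W.mean(0))
hsv=cv2.cvtColor(p["img"],cv2.COLOR_BGR2HSV)
nr=~((hsv[...,1]>110)&((hsv[...,0]<12)|(hsv[...,0]>170)))
m=cv2.morphologyEx(comp(nr,(318,130)),cv2.MORPH_OPEN,np.ones((25,25),np.uint8))
print("nest allpts",circ(p,m,.002))
c=max(cv2.findContours(m,0,1)[0],key=len)[:,0]; L=c[(c[:,0]<300)&(c[:,1]<265)&(c[:,1]>90)]
Wl=np.array([px2w(p,u,.002)[:2] for u in L]); o=least_squares(lambda c:np.hypot(*(Wl-c).T)-.095,x[:2]); print("nest left edge",o.x,np.abs(o.fun).max())
E
```

```text
post [0.4718967  0.32116503 0.058     ] [  2.7   1.  140.1]
pins circ [0.46156468 0.32110709] 0.10114760270657083 [0.46203447 0.32099278]
nest allpts (array([0.4621, 0.3229]), 0.0951)
nest left edge [0.46223876 0.32252406] 0.0030209327092910326
```

Call:
jog_arm --targets '[{"hand": 85,"offset": [2.7,1,45],"turn": [0,0,0]},{"hand": 85,"offset": [2.7,1,90],"turn": [0,0,0]},{"hand": 85,"offset": [2.7,1,125],"turn": [0,0,0]},{"hand": 85,"offset": [2.7,1,140],"turn": [0,0,0]},{"hand": 85,"offset": [2.7,1,140],"turn": [0,0,0]}]'

```text
t: 9.65
ee_pos: [0.4718, 0.3213, 0.0234]
tool_rot: [0.926, 0.378, -0.0, 0.0]
contact_force: [-0.2, 0.1, -0.1]
opening: 0.0853
gripper_force: 0.0
```

Call:
jog_arm --targets '[{"hand": 10,"offset": [0,0,0],"turn": [0,0,0]},{"hand": 10,"offset": [0,0,0],"turn": [0,0,0]},{"hand": 10,"offset": [0,0,0],"turn": [0,0,0]},{"hand": 10,"offset": [0,0,0],"turn": [0,0,0]},{"hand": 10,"offset": [0,0,0],"turn": [0,0,0]}]'

```text
t: 10.28
ee_pos: [0.472, 0.3223, 0.024]
tool_rot: [0.926, 0.379, 0.0, -0.0]
contact_force: [-2.3, -0.0, 7.7]
opening: 0.0225
gripper_force: 58.4
```

Call:
jog_arm --targets '[{"hand": 10,"offset": [0,0,0],"turn": [0,0,0]},{"hand": 10,"offset": [0,0,-8],"turn": [0,0,0]},{"hand": 10,"offset": [0,0,-35],"turn": [0,0,0]},{"hand": 10,"offset": [0,0,-70],"turn": [0,0,0]},{"hand": 10,"offset": [0,0,-100],"turn": [0,0,0]}]'

```text
t: 10.9
ee_pos: [0.4717, 0.3219, 0.1248]
tool_rot: [0.926, 0.379, 0.0, 0.0]
contact_force: [0.4, -0.0, -4.3]
opening: 0.0221
gripper_force: 59.0
```

Call:
jog_arm --targets '[{"hand": 10,"offset": [-18,22,0],"turn": [0,0,0]},{"hand": 10,"offset": [-46,55,0],"turn": [0,0,0]},{"hand": 10,"offset": [-75,90,0],"turn": [0,0,0]},{"hand": 10,"offset": [-104,124,0],"turn": [0,0,0]},{"hand": 10,"offset": [-133,159,0],"turn": [0,0,0]}]'

```text
t: 11.52
ee_pos: [0.4881, 0.1139, 0.1236]
tool_rot: [0.926, 0.379, -0.0, 0.0]
contact_force: [1.5, -0.1, -4.2]
opening: 0.0225
gripper_force: 59.3
```

Call:
jog_arm --targets '[{"hand": 10,"offset": [-29,35,0],"turn": [0,0,0]},{"hand": 10,"offset": [-58,69,0],"turn": [0,0,0]},{"hand": 10,"offset": [-87,104,0],"turn": [0,0,0]},{"hand": 10,"offset": [-116,138,0],"turn": [0,0,0]},{"hand": 10,"offset": [-140,167,0],"turn": [0,0,0]}]'

```text
t: 12.15
ee_pos: [0.5052, -0.1036, 0.1236]
tool_rot: [0.926, 0.378, -0.0, -0.0]
contact_force: [0.1, -0.1, -4.4]
opening: 0.0224
gripper_force: 59.2
```

Call:
jog_arm --targets '[{"hand": 10,"offset": [-20,24,0],"turn": [0,0,0]},{"hand": 10,"offset": [-35,42,0],"turn": [0,0,0]},{"hand": 10,"offset": [-41.5,49.5,0],"turn": [0,0,0]},{"hand": 10,"offset": [-41.5,49.5,0],"turn": [0,0,0]}]'

```text
t: 12.65
ee_pos: [0.5105, -0.1663, 0.1233]
tool_rot: [0.926, 0.378, -0.0, -0.0]
contact_force: [0.1, 0.5, -4.9]
opening: 0.0223
gripper_force: 59.3
```

```bash
python3 - <<'E'
from h import *
from scipy.optimize import least_squares
s=st()
for n in ["scene","side"]:
    p=get_image(n); cv2.imwrite(f"pics/{n}5.png",p["img"])
p=get_image("wrist"); cv2.imwrite("pics/w5.png",p["img"])
print("to stage",rel(s,(.510,-.1675,.0236)))
E
```

```text
t 12.65 p [ 0.5105 -0.1663  0.1233] q [ 9.257e-01  3.783e-01 -1.000e-04 -2.000e-04] j [-0.315  0.332 -0.153  1.087  0.     2.051] F [ 0.1  0.5 -4.9] op 0.022251663200414773
to stage [-1.2  0.5 99.7]
```

View pics/w5.png

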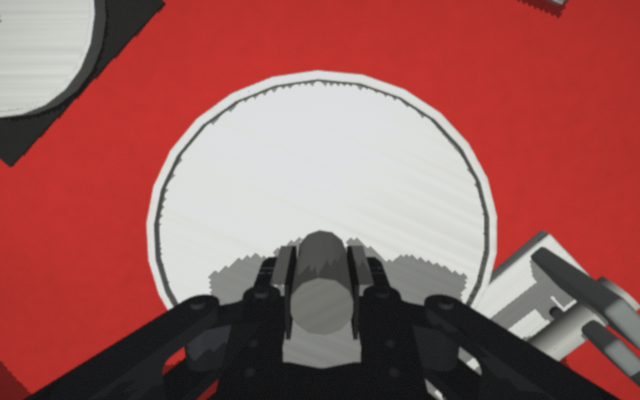

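Call:
jog_arm --targets '[{"hand": 10,"offset": [-1,0.5,35],"turn": [0,0,0]},{"hand": 10,"offset": [-1,0.5,70],"turn": [0,0,0]},{"hand": 10,"offset": [-1,0.5,90],"turn": [0,0,0]},{"hand": 10,"offset": [-1,0.5,97],"turn": [0,0,0]},{"hand": 10,"offset": [-1,0.5,99.5],"turn": [0,0,0]}]'

```text
t: 13.42
ee_pos: [0.5105, -0.167, 0.0241]
tool_rot: [0.925, 0.379, 0.0, 0.0]
contact_force: [0.4, -1.0, -2.3]
opening: 0.0224
gripper_force: 59.5
```

Call:
jog_arm --targets '[{"hand": 10,"offset": [0,0,0.3],"turn": [0,0,0]},{"hand": 10,"offset": [0,0,0.3],"turn": [0,0,0]},{"hand": 85,"offset": [0,0,0.3],"turn": [0,0,0]},{"hand": 85,"offset": [0,0,0.3],"turn": [0,0,0]},{"hand": 85,"offset": [0,0,0.3],"turn": [0,0,0]}]'

```text
t: 14.05
ee_pos: [0.5104, -0.1674, 0.0237]
tool_rot: [0.926, 0.379, 0.0, 0.0]
contact_force: [0.0, 0.2, -0.3]
opening: 0.0759
gripper_force: 0.0
```

Call:
jog_arm --targets '[{"hand": 85,"offset": [0,0,-10],"turn": [0,0,0]},{"hand": 85,"offset": [0,0,-40],"turn": [0,0,0]},{"hand": 85,"offset": [0,0,-90],"turn": [0,0,0]},{"hand": 85,"offset": [30,-42,-110],"turn": [0,0,0]},{"hand": 85,"offset": [65,-88,-110],"turn": [0,0,0]}]'

```text
t: 14.68
ee_pos: [0.4959, -0.0585, 0.136]
tool_rot: [0.926, 0.378, 0.002, 0.001]
contact_force: [0.4, 0.2, -0.8]
opening: 0.0848
gripper_force: 0.0
```

Call:
jog_arm --targets '[{"hand": 85,"offset": [30,-45,0],"turn": [0,0,0]},{"hand": 85,"offset": [60,-90,0],"turn": [0,0,0]},{"hand": 85,"offset": [80,-141,0],"turn": [0,0,0]},{"hand": 85,"offset": [80,-141,0],"turn": [0,0,0]}]'

```text
t: 15.18
ee_pos: [0.4521, 0.1004, 0.1343]
tool_rot: [0.925, 0.381, 0.0, -0.0]
contact_force: [0.1, 0.2, 0.6]
opening: 0.0852
gripper_force: 0.0
```

```bash
python3 - <<'E'
from h import *
s=st(); p=get_image("wrist"); cv2.imwrite("pics/w6.png",p["img"])
print(w2px(p,(.453,.101,.058)), rel(s,(.453,.101,.0236)))
for n in ["scene","side"]:
    p=get_image(n); im=p["img"]; hsv=cv2.cvtColor(im,cv2.COLOR_BGR2HSV); cv2.imwrite(f"pics/{n}6.png",im)
    wh=(hsv[...,1]<40)&(hsv[...,2]>185)
    nr=~((hsv[...,1]>110)&((hsv[...,0]<12)|(hsv[...,0]>170)))
    for nm,P,z,mk,k in [("fresh",(.525,-.20,.01),.015,wh,0),("stage",(.525,-.20,.01),.002,nr,9),("nest",(.47,.3,.002),.002,nr,9),("b1",(.636,.031,.058),.058,wh,0),("b2",(.652,.123,.058),.058,wh,0)]:
        m=comp(mk,w2px(p,P))
        if m is not None and k: m=cv2.morphologyEx(m,cv2.MORPH_OPEN,np.ones((k,k),np.uint8))
        print(n,nm,None if m is None else circ(p,m,z))
E
```

```text
t 15.18 p [0.4521 0.1004 0.1343] q [ 9.247e-01  3.806e-01  3.000e-04 -2.000e-04] j [ 0.218  0.18  -0.325  1.065  0.     2.579] F [0.1 0.2 0.6] op 0.08516410736535007
[322.06485201 211.54283523] [  1.    0.2 110.7]
scene fresh (array([ 0.5104, -0.1698]), 0.0827)
scene stage (array([ 0.5113, -0.1689]), 0.0919)
scene nest (array([0.4611, 0.321 ]), 0.0954)
scene b1 (array([0.6352, 0.0297]), 0.0252)
scene b2 (array([0.6518, 0.1221]), 0.0251)
side fresh (array([ 0.5113, -0.1654]), 0.0824)
side stage (array([ 0.5103, -0.1687]), 0.093)
side nest (array([0.4626, 0.3237]), 0.0951)
side b1 (array([0.6368, 0.033 ]), 0.0253)
side b2 (array([0.6523, 0.1238]), 0.0262)
```

View pics/w6.png

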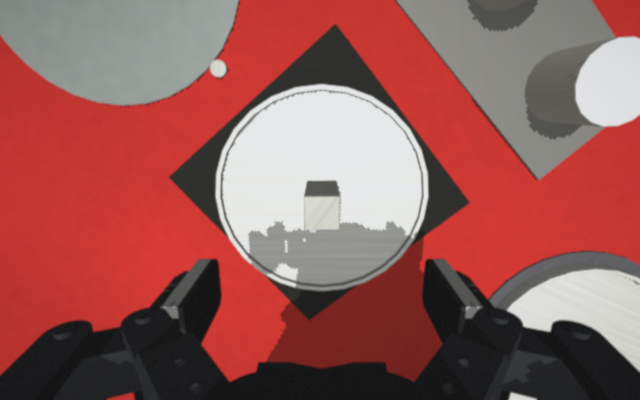

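The square-post carrier sits on the mat with its post at (322,211), aligned between the pads. I'll grasp it and carry it to the nest.

Call:
jog_arm --targets '[{"hand": 85,"offset": [1,0,45],"turn": [0,0,0]},{"hand": 85,"offset": [1,0,80],"turn": [0,0,0]},{"hand": 85,"offset": [1,0,105],"turn": [0,0,0]},{"hand": 85,"offset": [1,0,110.5],"turn": [0,0,0]},{"hand": 85,"offset": [1,0,110.5],"turn": [0,0,0]}]'

```text
t: 15.95
ee_pos: [0.4544, 0.0978, 0.0235]
tool_rot: [0.926, 0.378, 0.0, 0.0]
contact_force: [0.0, 0.1, -0.5]
opening: 0.0851
gripper_force: 0.0
```

Call:
jog_arm --targets '[{"hand": 10,"offset": [0,0,0],"turn": [0,0,0]},{"hand": 10,"offset": [0,0,0],"turn": [0,0,0]},{"hand": 10,"offset": [0,0,0],"turn": [0,0,0]},{"hand": 10,"offset": [0,0,0],"turn": [0,0,0]},{"hand": 10,"offset": [0,0,0],"turn": [0,0,0]}]'

```text
t: 16.58
ee_pos: [0.4541, 0.0986, 0.0235]
tool_rot: [0.926, 0.379, 0.0, -0.0]
contact_force: [-2.5, 0.9, 9.0]
opening: 0.0235
gripper_force: 59.9
```

Call:
jog_arm --targets '[{"hand": 10,"offset": [0,0,0],"turn": [0,0,0]},{"hand": 10,"offset": [0,0,-8],"turn": [0,0,0]},{"hand": 10,"offset": [0,0,-30],"turn": [0,0,0]},{"hand": 10,"offset": [0,0,-60],"turn": [0,0,0]},{"hand": 10,"offset": [10,-9,-80],"turn": [0,0,0]}]'

```text
t: 17.2
ee_pos: [0.4549, 0.1115, 0.1046]
tool_rot: [0.926, 0.378, 0.0, 0.0]
contact_force: [0.6, -0.5, -4.4]
opening: 0.0231
gripper_force: 59.2
```

Call:
jog_arm --targets '[{"hand": 10,"offset": [32,-30,0],"turn": [0,0,0]},{"hand": 10,"offset": [65,-61,0],"turn": [0,0,0]},{"hand": 10,"offset": [98,-91,0],"turn": [0,0,0]},{"hand": 10,"offset": [130,-121,0],"turn": [0,0,0]},{"hand": 10,"offset": [147,-137,0],"turn": [0,0,0]}]'

```text
t: 17.82
ee_pos: [0.4633, 0.3145, 0.1031]
tool_rot: [0.925, 0.379, -0.0, -0.0]
contact_force: [-0.6, -0.2, -3.2]
opening: 0.023
gripper_force: 59.4
```

Call:
jog_arm --targets '[{"hand": 10,"offset": [5,-5,0],"turn": [0,0,0]},{"hand": 10,"offset": [5,-5,0],"turn": [0,0,0]}]'

```text
t: 18.08
ee_pos: [0.4635, 0.3193, 0.103]
tool_rot: [0.926, 0.379, -0.0, 0.0]
contact_force: [0.1, -0.4, -3.8]
opening: 0.0229
gripper_force: 59.4
```

```bash
python3 - <<'E'
from h import *
s=st(); print(rel(s,(.462,.322,.024)))
E
```

```text
t 18.07 p [0.4635 0.3193 0.103 ] q [ 9.255e-01  3.787e-01 -2.000e-04  1.000e-04] j [ 0.603  0.396 -0.113  1.062 -0.     2.968] F [ 0.1 -0.4 -3.8] op 0.022877039220507735
[ 0.9 -3.  79. ]
```

Call:
jog_arm --targets '[{"hand": 10,"offset": [0.5,-3,30],"turn": [0,0,0]},{"hand": 10,"offset": [0.5,-3,58],"turn": [0,0,0]},{"hand": 10,"offset": [0.5,-3,73],"turn": [0,0,0]},{"hand": 10,"offset": [0.5,-3,78],"turn": [0,0,0]},{"hand": 10,"offset": [0.5,-3,79.5],"turn": [0,0,0]}]'

```text
t: 18.7
ee_pos: [0.4623, 0.322, 0.024]
tool_rot: [0.926, 0.378, 0.0, -0.0]
contact_force: [-0.4, -0.5, -3.0]
opening: 0.0236
gripper_force: 59.4
```

Call:
jog_arm --targets '[{"hand": 10,"offset": [0,0,0.3],"turn": [0,0,0]},{"hand": 10,"offset": [0,0,0.3],"turn": [0,0,0]},{"hand": 85,"offset": [0,0,0.3],"turn": [0,0,0]},{"hand": 85,"offset": [0,0,0.3],"turn": [0,0,0]},{"hand": 85,"offset": [0,0,0.3],"turn": [0,0,0]}]'

```text
t: 19.32
ee_pos: [0.4621, 0.3222, 0.0234]
tool_rot: [0.926, 0.379, 0.0, -0.0]
contact_force: [0.7, -0.1, 0.2]
opening: 0.0766
gripper_force: 0.0
```

Call:
jog_arm --targets '[{"hand": 85,"offset": [0,0,-10],"turn": [0,0,0]},{"hand": 85,"offset": [0,0,-40],"turn": [0,0,0]},{"hand": 85,"offset": [0,0,-90],"turn": [0,0,0]},{"hand": 85,"offset": [0,45,-130],"turn": [0,0,0]},{"hand": 85,"offset": [-1,100,-140],"turn": [0,0,0]}]'

```text
t: 19.95
ee_pos: [0.5329, 0.2504, 0.1671]
tool_rot: [0.925, 0.379, 0.003, -0.0]
contact_force: [0.6, 1.5, 0.7]
opening: 0.0849
gripper_force: 0.0
```

Call:
jog_arm --targets '[{"hand": 85,"offset": [-1,50,0],"turn": [0,0,0]},{"hand": 85,"offset": [-2,105,0],"turn": [0,0,0]},{"hand": 85,"offset": [-2,150,0],"turn": [0,0,0]},{"hand": 85,"offset": [-3,175,0],"turn": [0,0,0]},{"hand": 85,"offset": [-3,175,0],"turn": [0,0,0]}]'

```text
t: 20.58
ee_pos: [0.6526, 0.1216, 0.1634]
tool_rot: [0.926, 0.378, 0.0, 0.0]
contact_force: [0.2, 0.5, -0.1]
opening: 0.0849
gripper_force: 0.0
```

```bash
python3 - <<'E'
from h import *
s=st(); p=get_image("wrist"); cv2.imwrite("pics/w7.png",p["img"])
print(w2px(p,(.652,.123,.058)))
for d in find_in("block1",p): print(np.round(d["uv"]),d["confidence"],px2w(p,d["uv"],.045))
hsv=cv2.cvtColor(p["img"],cv2.COLOR_BGR2HSV); wh=(hsv[...,1]<40)&(hsv[...,2]>200)
m=comp(wh,w2px(p,(.652,.123,.058)))
if m is not None: c,r=circ(p,m,.058); print(c,r,rel(s,(*c,.025)))
for n in ["scene","side"]:
    p=get_image(n); im=p["img"]; hsv=cv2.cvtColor(im,cv2.COLOR_BGR2HSV)
    wh=(hsv[...,1]<40)&(hsv[...,2]>185)
    nr=~((hsv[...,1]>110)&((hsv[...,0]<12)|(hsv[...,0]>170)))
    for nm,P,z,mk,k in [("used",(.486,.3,.01),.015,wh,0),("nest",(.47,.3,.002),.002,nr,9),("b1",(.636,.031,.058),.058,wh,0),("b2",(.652,.123,.058),.058,wh,0)]:
        m=comp(mk,w2px(p,P))
        if m is not None and k: m=cv2.morphologyEx(m,cv2.MORPH_OPEN,np.ones((k,k),np.uint8))
        print(n,nm,None if m is None else circ(p,m,z))
E
```

```text
t 20.57 p [0.6526 0.1216 0.1634] q [9.260e-01 3.775e-01 1.000e-04 1.000e-04] j [ 0.184  0.58   0.334  1.325 -0.     2.552] F [ 0.2  0.5 -0.1] op 0.0848896579587832
[319.7589494  200.19651146]
[383. 278.] 0.94 [0.63831416 0.03490539 0.045     ]
[398.  85.] 0.71 [0.74990626 0.13993601 0.045     ]
[487.  18.] 0.59 [0.82112845 0.129159   0.045     ]
[319. 197.] 0.58 [0.65075689 0.12268244 0.045     ]
[0.6525 0.1243] 0.0253 [  1.8  -2.  138.4]
scene used (array([0.4603, 0.3204]), 0.0838)
scene nest (array([0.4611, 0.321 ]), 0.0954)
scene b1 None
scene b2 (array([0.6519, 0.1222]), 0.025)
side used (array([0.4636, 0.3216]), 0.0848)
side nest (array([0.4622, 0.3235]), 0.0953)
side b1 (array([0.6358, 0.0311]), 0.0217)
side b2 (array([0.6531, 0.1249]), 0.0252)
```

View pics/w7.png

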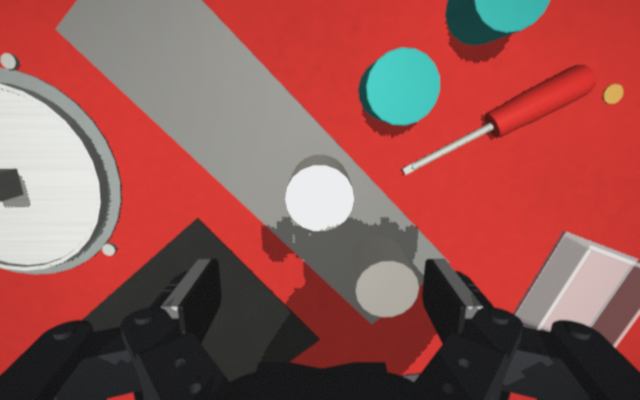

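The white block b2 is at (319,198) and b1 at (387,289), with turquoise at (403,86) and (512,10). I'll take b2. Both carriers measure as centred.

Call:
jog_arm --targets '[{"hand": 85,"offset": [1,-1.5,45],"turn": [0,0,0]},{"hand": 85,"offset": [1,-1.5,90],"turn": [0,0,0]},{"hand": 85,"offset": [1,-1.5,125],"turn": [0,0,0]},{"hand": 85,"offset": [1,-1.5,138],"turn": [0,0,0]},{"hand": 85,"offset": [1,-1.5,138],"turn": [0,0,0]}]'

```text
t: 21.4
ee_pos: [0.6511, 0.1253, 0.0255]
tool_rot: [0.925, 0.379, -0.0, -0.0]
contact_force: [0.8, 0.2, 0.4]
opening: 0.0848
gripper_force: 0.0
```

Call:
jog_arm --targets '[{"hand": 35,"offset": [0,0,0],"turn": [0,0,0]},{"hand": 35,"offset": [0,0,0],"turn": [0,0,0]},{"hand": 35,"offset": [0,0,0],"turn": [0,0,0]},{"hand": 35,"offset": [0,0,0],"turn": [0,0,0]},{"hand": 35,"offset": [0,0,0],"turn": [0,0,0]}]'

```text
t: 22.02
ee_pos: [0.6524, 0.125, 0.027]
tool_rot: [0.926, 0.379, 0.001, 0.0]
contact_force: [-3.0, 0.1, 10.0]
opening: 0.0508
gripper_force: 61.5
```

Call:
jog_arm --targets '[{"hand": 35,"offset": [0,0,-10],"turn": [0,0,0]},{"hand": 35,"offset": [0,0,-40],"turn": [0,0,0]},{"hand": 35,"offset": [0,0,-80],"turn": [0,0,10]},{"hand": 35,"offset": [0,0,-105],"turn": [0,0,20]},{"hand": 35,"offset": [0,0,-110],"turn": [0,0,30]}]'

```text
t: 22.65
ee_pos: [0.6525, 0.125, 0.1382]
tool_rot: [0.992, 0.123, 0.002, -0.0]
contact_force: [-0.3, 0.2, -2.7]
opening: 0.0507
gripper_force: 62.9
```

Call:
jog_arm --targets '[{"hand": 35,"offset": [-15,24,0],"turn": [0,0,4]},{"hand": 35,"offset": [-40,63,0],"turn": [0,0,8]},{"hand": 35,"offset": [-65,103,0],"turn": [0,0,12]},{"hand": 35,"offset": [-91,144,0],"turn": [0,0,14.4]},{"hand": 35,"offset": [-117,185,0],"turn": [0,0,14.4]}]'

```text
t: 23.28
ee_pos: [0.5839, -0.0849, 0.1361]
tool_rot: [1.0, 0.0, 0.0, 0.0]
contact_force: [0.5, -0.4, -2.4]
opening: 0.0508
gripper_force: 62.9
```

Call:
jog_arm --targets '[{"hand": 35,"offset": [-14,43,0],"turn": [0,0,0]},{"hand": 35,"offset": [-24,75,0],"turn": [0,0,0]},{"hand": 35,"offset": [-26.7,82.5,0],"turn": [0,0,0]},{"hand": 35,"offset": [-26.7,82.5,0],"turn": [0,0,0]},{"hand": 35,"offset": [-26.7,82.5,0],"turn": [0,0,0]}]'

```text
t: 23.9
ee_pos: [0.5582, -0.1652, 0.1354]
tool_rot: [1.0, 0.001, 0.0, -0.0]
contact_force: [0.7, 0.5, -2.0]
opening: 0.0506
gripper_force: 63.0
```

```bash
python3 - <<'E'
from h import *
s=st(); p=get_image("wrist"); cv2.imwrite("pics/w8.png",p["img"])
print(rel(s,(.5585,-.1675,.032)))
for d in find_in("fresh_carrier",p): print(d)
p=get_image("side");hsv=cv2.cvtColor(p["img"],cv2.COLOR_BGR2HSV); wh=(hsv[...,1]<40)&(hsv[...,2]>185)
m=comp(wh,w2px(p,(.636,.031,.058))); print(None if m is None else circ(p,m,.058))
E
```

```text
t 23.9 p [ 0.5582 -0.1652  0.1354] q [ 1.0e+00  1.2e-03  1.0e-04 -1.0e-04] j [-0.288  0.414 -0.     1.156  0.     2.851] F [ 0.7  0.5 -2. ] op 0.05059433202315003
[  0.2   2.3 103.4]
{'uv': [329.4, 198.9], 'confidence': 0.7}
(array([0.6368, 0.033 ]), 0.0253)
```

View pics/w8.png

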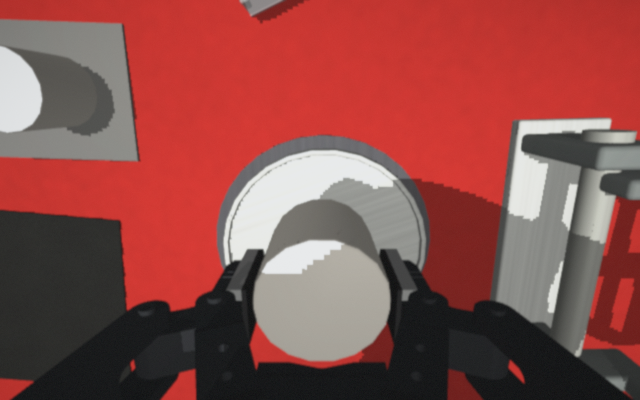

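Call:
jog_arm --targets '[{"hand": 35,"offset": [0.2,2.3,35],"turn": [0,0,0]},{"hand": 35,"offset": [0.2,2.3,70],"turn": [0,0,0]},{"hand": 35,"offset": [0.2,2.3,92],"turn": [0,0,0]},{"hand": 35,"offset": [0.2,2.3,99],"turn": [0,0,0]},{"hand": 35,"offset": [0.2,2.3,101.5],"turn": [0,0,0]}]'

```text
t: 24.68
ee_pos: [0.5584, -0.1682, 0.0341]
tool_rot: [1.0, 0.001, 0.0, 0.0]
contact_force: [-8.0, 4.3, 17.5]
opening: 0.0505
gripper_force: 64.6
```

Call:
jog_arm --targets '[{"hand": 35,"offset": [0,0,0.5],"turn": [0,0,0]},{"hand": 35,"offset": [0,0,0.5],"turn": [0,0,0]},{"hand": 62,"offset": [0,0,0.5],"turn": [0,0,0]},{"hand": 62,"offset": [0,0,0.5],"turn": [0,0,0]},{"hand": 62,"offset": [0,0,0.5],"turn": [0,0,0]}]'

```text
t: 25.3
ee_pos: [0.5582, -0.1684, 0.0333]
tool_rot: [1.0, 0.001, 0.0, 0.0]
contact_force: [-0.3, -0.1, 0.3]
opening: 0.0622
gripper_force: 0.0
```

Call:
jog_arm --targets '[{"hand": 62,"offset": [0,0,-10],"turn": [0,0,0]},{"hand": 62,"offset": [0,0,-40],"turn": [0,0,0]},{"hand": 85,"offset": [0,0,-90],"turn": [0,0,0]},{"hand": 85,"offset": [15,-35,-125],"turn": [0,0,-6]},{"hand": 85,"offset": [32,-80,-130],"turn": [0,0,-14]}]'

```text
t: 25.92
ee_pos: [0.5916, -0.0883, 0.167]
tool_rot: [0.992, 0.124, 0.002, 0.001]
contact_force: [0.4, -0.6, -1.2]
opening: 0.0849
gripper_force: 0.0
```

```bash
python3 - <<'E'
from h import *
s=st(); print(rel(s,(.636,.032,.16)))
p=get_image("wrist"); cv2.imwrite("pics/w9.png",p["img"])
p=get_image("side");cv2.imwrite("pics/side9.png",p["img"])
hsv=cv2.cvtColor(p["img"],cv2.COLOR_BGR2HSV); wh=(hsv[...,1]<40)&(hsv[...,2]>185)
for d in find_in("block1",p): print(np.round(d["uv"]),d["confidence"],px2w(p,d["uv"],.04))
E
```

```text
t 25.93 p [ 0.5916 -0.0883  0.167 ] q [9.923e-01 1.237e-01 2.400e-03 7.000e-04] j [-0.148  0.429  0.103  1.239 -0.     2.745] F [ 0.4 -0.6 -1.2] op 0.08487414203676007
[  72.5 -105.8    7.1]
[289. 291.] 0.82 [0.83408691 0.14054281 0.04      ]
[317. 244.] 0.65 [0.6450468  0.02649388 0.04      ]
[305. 201.] 0.59 [ 0.55976231 -0.17471758  0.04      ]
```

Call:
jog_arm --targets '[{"hand": 85,"offset": [24,-35,0],"turn": [0,0,-3]},{"hand": 85,"offset": [48,-70,0],"turn": [0,0,-6]},{"hand": 85,"offset": [72.5,-106,5],"turn": [0,0,-6]},{"hand": 85,"offset": [72.5,-106,5],"turn": [0,0,-6]},{"hand": 85,"offset": [72.5,-106,5],"turn": [0,0,-6]}]'

```text
t: 26.7
ee_pos: [0.6342, 0.0312, 0.1582]
tool_rot: [0.985, 0.174, -0.0, 0.0]
contact_force: [-0.2, -0.8, 0.4]
opening: 0.085
gripper_force: 0.0
```

```bash
python3 - <<'E'
from h import *
s=st(); p=get_image("wrist"); cv2.imwrite("pics/w10.png",p["img"])
for d in find_in("block1",p): print(np.round(d["uv"]),d["confidence"],px2w(p,d["uv"],.045))
hsv=cv2.cvtColor(p["img"],cv2.COLOR_BGR2HSV); wh=(hsv[...,1]<40)&(hsv[...,2]>150)
m=comp(wh,w2px(p,(.636,.032,.058)))
if m is not None: c,r=circ(p,m,.058); print(c,r,rel(s,(*c,.025)))
p=get_image("scene")
for d in find_in("block1",p): print(np.round(d["uv"]),d["confidence"],px2w(p,d["uv"],.045))
E
```

```text
t 26.7 p [0.6342 0.0312 0.1582] q [ 9.848e-01  1.739e-01 -2.000e-04  2.000e-04] j [ 0.049  0.517  0.217  1.272 -0.     2.841] F [-0.2 -0.8  0.4] op 0.08502321461655936
[239.  13.] 0.62 [0.73539693 0.12662389 0.045     ]
[324. 194.] 0.59 [0.63755834 0.03087283 0.045     ]
[0.6732 0.1295] 0.1242 [ 70.4 -79.  133.2]
[331. 242.] 0.59 [0.63796641 0.0282943  0.045     ]
[348. 285.] 0.58 [0.76247561 0.13796048 0.045     ]
[336. 307.] 0.53 [0.84647479 0.12705862 0.045     ]
[287. 206.] 0.49 [ 0.56205854 -0.17187059  0.045     ]
```

View pics/w10.png

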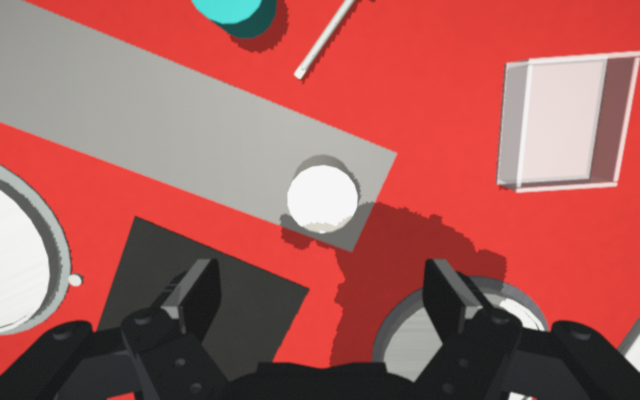

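Call:
jog_arm --targets '[{"hand": 85,"offset": [2,0,45],"turn": [0,0,0]},{"hand": 85,"offset": [2,0,90],"turn": [0,0,0]},{"hand": 85,"offset": [2,0,120],"turn": [0,0,0]},{"hand": 85,"offset": [2,0,132],"turn": [0,0,0]},{"hand": 85,"offset": [2,0,132],"turn": [0,0,0]}]'

```text
t: 27.52
ee_pos: [0.6362, 0.0324, 0.0264]
tool_rot: [0.985, 0.174, -0.0, -0.0]
contact_force: [0.4, 0.5, 1.8]
opening: 0.0852
gripper_force: 0.0
```

Call:
jog_arm --targets '[{"hand": 35,"offset": [0,0,0],"turn": [0,0,0]},{"hand": 35,"offset": [0,0,0],"turn": [0,0,0]},{"hand": 35,"offset": [0,0,0],"turn": [0,0,0]},{"hand": 35,"offset": [0,0,0],"turn": [0,0,0]},{"hand": 35,"offset": [0,0,0],"turn": [0,0,0]}]'

```text
t: 28.15
ee_pos: [0.6373, 0.0327, 0.0279]
tool_rot: [0.985, 0.174, 0.001, 0.0]
contact_force: [-2.7, -1.4, 10.6]
opening: 0.0506
gripper_force: 61.4
```

Call:
jog_arm --targets '[{"hand": 35,"offset": [0,0,-10],"turn": [0,0,0]},{"hand": 35,"offset": [0,0,-40],"turn": [0,0,0]},{"hand": 35,"offset": [0,0,-80],"turn": [0,0,3]},{"hand": 35,"offset": [0,0,-105],"turn": [0,0,6]},{"hand": 35,"offset": [0,0,-115],"turn": [0,0,6]}]'

```text
t: 28.78
ee_pos: [0.637, 0.0329, 0.1432]
tool_rot: [0.992, 0.123, 0.001, 0.0]
contact_force: [1.0, -0.1, -3.5]
opening: 0.0506
gripper_force: 63.2
```

Call:
jog_arm --targets '[{"hand": 35,"offset": [-33,17,0],"turn": [0,0,4]},{"hand": 35,"offset": [-75,50,0],"turn": [0,0,8]},{"hand": 35,"offset": [-120,80,0],"turn": [0,0,12]},{"hand": 35,"offset": [-160,115,0],"turn": [0,0,14]},{"hand": 35,"offset": [-190,130,0],"turn": [0,0,14]}]'

```text
t: 29.4
ee_pos: [0.482, -0.1411, 0.1407]
tool_rot: [1.0, 0.001, -0.0, 0.0]
contact_force: [-0.2, -0.2, -2.7]
opening: 0.0505
gripper_force: 63.4
```

```bash
python3 - <<'E'
from h import *
s=st(); print(rel(s,(.4625,-.1675,.034)))
E
```

```text
t 29.4 p [ 0.482  -0.1411  0.1407] q [ 1.e+00  5.e-04 -5.e-04  0.e+00] j [-0.285  0.253 -0.214  1.104 -0.     2.856] F [-0.2 -0.2 -2.7] op 0.050545610570445286
[-19.4  26.4 106.8]
```

Call:
jog_arm --targets '[{"hand": 35,"offset": [-19.4,26.4,0],"turn": [0,0,0]},{"hand": 35,"offset": [-19.4,26.4,35],"turn": [0,0,0]},{"hand": 35,"offset": [-19.4,26.4,70],"turn": [0,0,0]},{"hand": 35,"offset": [-19.4,26.4,95],"turn": [0,0,0]},{"hand": 35,"offset": [-19.4,26.4,102],"turn": [0,0,0]}]'

```text
t: 30.02
ee_pos: [0.463, -0.1655, 0.0376]
tool_rot: [1.0, 0.001, -0.001, -0.001]
contact_force: [-0.2, 0.1, -2.4]
opening: 0.0504
gripper_force: 63.4
```

Call:
jog_arm --targets '[{"hand": 35,"offset": [0,0,3.5],"turn": [0,0,0]},{"hand": 35,"offset": [0,0,4],"turn": [0,0,0]},{"hand": 62,"offset": [0,0,4],"turn": [0,0,0]},{"hand": 62,"offset": [0,0,4],"turn": [0,0,0]},{"hand": 62,"offset": [0,0,4],"turn": [0,0,0]}]'

```text
t: 30.65
ee_pos: [0.4646, -0.166, 0.0355]
tool_rot: [1.0, 0.001, 0.0, 0.0]
contact_force: [0.1, -0.5, 0.3]
opening: 0.062
gripper_force: 0.0
```

Call:
jog_arm --targets '[{"hand": 62,"offset": [0,0,-10],"turn": [0,0,0]},{"hand": 62,"offset": [0,0,-40],"turn": [0,0,0]},{"hand": 62,"offset": [0,0,-90],"turn": [0,0,0]},{"hand": 62,"offset": [10,-45,-130],"turn": [0,0,0]},{"hand": 62,"offset": [20,-90,-160],"turn": [0,0,0]}]'

```text
t: 31.28
ee_pos: [0.4847, -0.0752, 0.1979]
tool_rot: [1.0, 0.0, 0.001, 0.0]
contact_force: [1.0, -0.9, -0.7]
opening: 0.0618
gripper_force: 0.0
```

```bash
python3 - <<'E'
from h import *
s=st(); p=get_image("wrist"); cv2.imwrite("pics/w11.png",p["img"])
for d in find_in("block1",p): print(np.round(d["uv"]),d["confidence"],px2w(p,d["uv"],.05))
print("exp",[np.round(w2px(p,q)) for q in [(.5585,-.168,.065),(.4625,-.1675,.065),(.5105,-.1675,.058),(.5105,-.3425,.065),(.5105,-.3875,.325)]])
p=get_image("scene"); q=get_image("side"); cv2.imwrite("pics/s11.png",np.vstack([cv2.resize(x["img"][90:240,200:500],(600,300),interpolation=cv2.INTER_CUBIC) for x in (p,q)]))
E
```

```text
t 31.27 p [ 0.4847 -0.0752  0.1979] q [1.0e+00 0.0e+00 1.1e-03 1.0e-04] j [-0.154  0.2   -0.135  1.233  0.     2.988] F [ 1.  -0.9 -0.7] op 0.06180968960709682
[436.  98.] 0.84 [ 0.55905671 -0.16706791  0.05      ]
[425. 208.] 0.69 [ 0.46571451 -0.16593403  0.05      ]
exp [array([443.,  98.]), array([431., 217.]), array([434., 159.]), array([654., 161.]), array([4246.,  689.])]
```

View pics/w11.png

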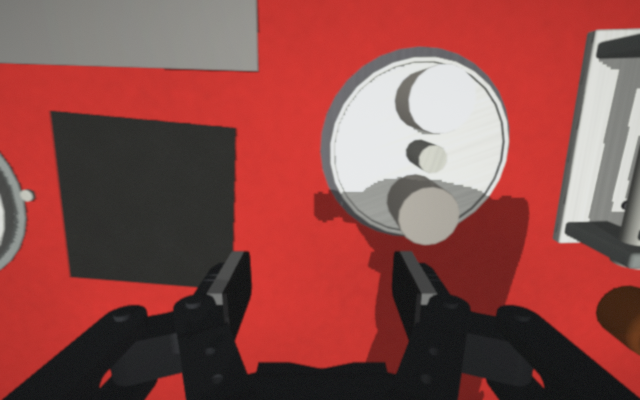

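View pics/s11.png

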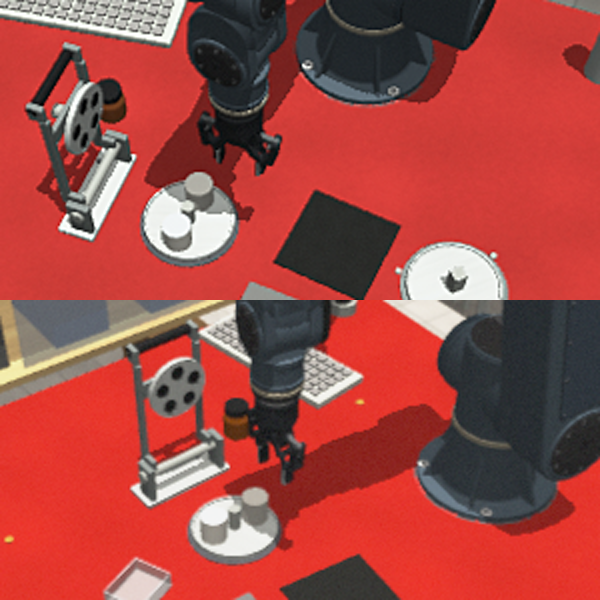

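Both blocks stand upright on the carrier floor on opposite sides of the post, at wrist (436,98) and (428,212). The lever bar is upright at the left. Next I go above the bar.

Call:
jog_arm --targets '[{"hand": 62,"offset": [0,0,-50],"turn": [0,0,0]},{"hand": 62,"offset": [0,0,-100],"turn": [0,0,0]},{"hand": 62,"offset": [0,0,-150],"turn": [0,0,0]},{"hand": 62,"offset": [0,0,-200],"turn": [0,0,0]},{"hand": 62,"offset": [0,0,-222],"turn": [0,0,0]}]'

```text
t: 32.1
ee_pos: [0.4841, -0.077, 0.4191]
tool_rot: [1.0, 0.0, 0.001, 0.0]
contact_force: [0.8, 0.1, -0.0]
opening: 0.062
gripper_force: 0.0
```

Call:
jog_arm --targets '[{"hand": 62,"offset": [5,50,0],"turn": [0,0,0]},{"hand": 62,"offset": [10,105,0],"turn": [0,0,0]},{"hand": 62,"offset": [15,160,0],"turn": [0,0,0]},{"hand": 62,"offset": [20,215,0],"turn": [0,0,0]},{"hand": 62,"offset": [25,260,0],"turn": [0,0,0]}]'

```text
t: 32.72
ee_pos: [0.5078, -0.3386, 0.4151]
tool_rot: [1.0, -0.0, 0.0, 0.0]
contact_force: [-56.7, 39.2, 2.0]
opening: 0.0623
gripper_force: 0.0
```

Call:
jog_arm --targets '[{"hand": 62,"offset": [0,30,0],"turn": [0,0,0]},{"hand": 62,"offset": [0,52,0],"turn": [0,0,0]},{"hand": 62,"offset": [0,52,0],"turn": [0,0,0]}]'

```text
t: 33.1
ee_pos: [0.5015, -0.3836, 0.4049]
tool_rot: [1.0, -0.0, 0.005, 0.004]
contact_force: [-0.2, -0.2, 0.4]
opening: 0.0619
gripper_force: 0.0
```

```bash
python3 - <<'E'
from h import *
s=st(); p=get_image("wrist"); cv2.imwrite("pics/w12.png",p["img"])
print([np.round(w2px(p,q)) for q in [(.44,-.3875,.325),(.5105,-.3875,.325),(.58,-.3875,.325)]])
E
```

```text
t 33.1 p [ 0.5015 -0.3836  0.4049] q [ 1.0e+00 -2.0e-04  5.4e-03  4.1e-03] j [-0.653  0.684  1.163  2.036  0.     2.489] F [-0.2 -0.2  0.4] op 0.06193921174079304
[array([326., 293.]), array([327., 199.]), array([327.,  90.])]
```

View pics/w12.png

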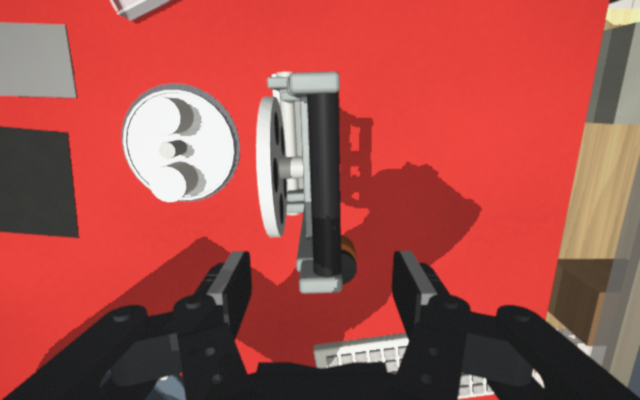

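The bar runs from (324,92) to (327,275) in the image, nearly parallel to x, with the disc left of it and both blocks in the dish.

```bash
python3 - <<'E'
from h import *
s=ctrl.sense(); p=get_image("wrist"); 
g=p["img"].max(2)
for r in (110,150,190,230,260):
    c=np.nonzero(g[r,290:360]<60)[0]+290; m=(c.min()+c.max())/2
    print(r,c.min(),c.max(),np.round(px2w(p,(m,r),.325),4))
print(px2w(p,(324,92),.325),px2w(p,(327,275),.325), rel(s,(.5105,-.3875,.306)))
E
```

```text
110 310 339 [ 0.5688 -0.3849  0.325 ]
150 312 339 [ 0.5438 -0.3856  0.325 ]
190 313 340 [ 0.5172 -0.3864  0.325 ]
230 314 340 [ 0.4889 -0.3869  0.325 ]
260 314 354 [ 0.4664 -0.392   0.325 ]
[ 0.57950945 -0.3845615   0.325     ] [ 0.45476939 -0.38709763  0.325     ] [ 7.4  4.  99.7]
```

Call:
jog_arm --targets '[{"hand": 62,"offset": [5,1,15],"turn": [0,0,-0.7]},{"hand": 62,"offset": [10,2,30],"turn": [0,0,-1.4]},{"hand": 62,"offset": [14,3,45],"turn": [0,0,-1.4]},{"hand": 62,"offset": [14,3,45],"turn": [0,0,-1.4]},{"hand": 62,"offset": [14,3,45],"turn": [0,0,-1.4]}]'

```text
t: 33.83
ee_pos: [0.517, -0.3852, 0.3621]
tool_rot: [1.0, 0.013, 0.006, 0.005]
contact_force: [0.7, -1.3, 0.4]
opening: 0.062
gripper_force: 0.0
```

```bash
python3 - <<'E'
from h import *
s=st(); print(rel(s,(.516,-.3865,.306)), np.degrees((R.from_quat(s["tool_rot"]).inv()*R.from_matrix(np.array([[np.cos(.025),np.sin(.025),0],[np.sin(.025),-np.cos(.025),0],[0,0,-1]]))).as_rotvec()))
E
```

```text
t 33.83 p [ 0.517  -0.3852  0.3621] q [0.9999 0.0133 0.0065 0.005 ] j [-0.64   0.614  0.906  1.847 -0.     2.475] F [ 0.7 -1.3  0.4] op 0.0619958738801198
[-1.8  0.7 56.1] [ 0.57857864 -0.73514943  0.09332498]
```

Call:
jog_arm --targets '[{"hand": 62,"offset": [-1.8,0.7,10],"turn": [0.6,-0.7,0]},{"hand": 62,"offset": [-1.8,0.7,28],"turn": [0.6,-0.7,0]},{"hand": 62,"offset": [-1.8,0.7,46],"turn": [0.6,-0.7,0]},{"hand": 62,"offset": [-1.8,0.7,56],"turn": [0.6,-0.7,0]},{"hand": 62,"offset": [-1.8,0.7,56],"turn": [0.6,-0.7,0]}]'

```text
t: 34.45
ee_pos: [0.5156, -0.387, 0.3041]
tool_rot: [1.0, 0.013, -0.001, -0.001]
contact_force: [-0.3, -0.8, -0.4]
opening: 0.0622
gripper_force: 0.0
```

```bash
python3 - <<'E'
from h import *
s=st(); print(rel(s,(.516,-.3865,.306)), np.degrees((R.from_quat(s["tool_rot"]).inv()*R.from_matrix(np.array([[np.cos(.025),np.sin(.025),0],[np.sin(.025),-np.cos(.025),0],[0,0,-1]]))).as_rotvec()))
p=get_image("wrist"); cv2.imwrite("pics/w13.png",p["img"])
E
```

```text
t 34.45 p [ 0.5156 -0.387   0.3041] q [ 9.999e-01  1.290e-02 -9.000e-04 -1.100e-03] j [-6.440e-01  5.690e-01  6.720e-01  1.677e+00  1.000e-03  2.472e+00] F [-0.3 -0.8 -0.4] op 0.062205123249725526
[ 0.5 -0.5 -1.9] [-0.12321682  0.09837479  0.0473828 ]
```

View pics/w13.png

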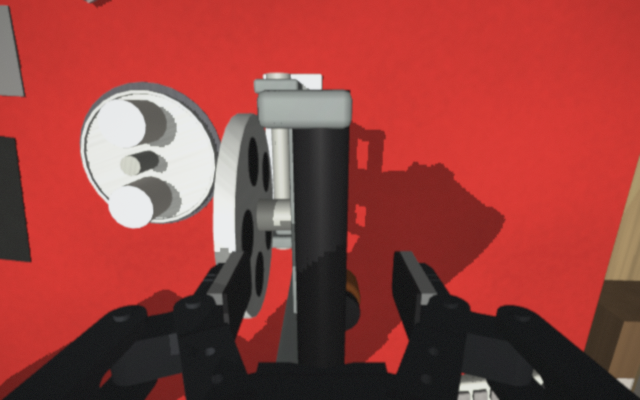

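The bar is between the pads around (320,270), clear of the disc. Closing.

Call:
jog_arm --targets '[{"hand": 10,"offset": [0,0,0],"turn": [0,0,0]},{"hand": 10,"offset": [0,0,0],"turn": [0,0,0]},{"hand": 10,"offset": [0,0,0],"turn": [0,0,0]},{"hand": 10,"offset": [0,0,0],"turn": [0,0,0]},{"hand": 10,"offset": [0,0,0],"turn": [0,0,0]}]'

```text
t: 35.12
ee_pos: [0.5161, -0.387, 0.3054]
tool_rot: [1.0, 0.013, 0.0, -0.0]
contact_force: [-0.6, 1.6, 5.5]
opening: 0.0184
gripper_force: 58.7
```

```bash
python3 - <<'E'
from h import *
s=st()
th=np.array([0,.03,.1,.2,.3,.4,.5,.6,.7,.8,.9,1.0,1.1,1.2,1.3,1.4,1.45,1.5,1.54,1.57])
y=-45*np.cos(th)+260*np.sin(th); z=260*np.cos(th)+45*np.sin(th)
for a,b,c in zip(th,-(y-y[0]),-(z-z[0])): print(a,round(b,1),round(c,1))
E
```

```text
t 35.12 p [ 0.5161 -0.387   0.3054] q [ 9.999e-01  1.310e-02  3.000e-04 -4.000e-04] j [-6.440e-01  5.680e-01  6.730e-01  1.677e+00  1.000e-03  2.472e+00] F [-0.6  1.6  5.5] op 0.01839991709710311
0.0 -0.0 -0.0
0.03 -7.8 -1.2
0.1 -26.2 -3.2
0.2 -52.6 -3.8
0.3 -78.8 -1.7
0.4 -104.8 3.0
0.5 -130.2 10.3
0.6 -154.7 20.0
0.7 -178.1 32.2
0.8 -200.2 46.6
0.9 -220.7 63.1
1.0 -239.5 81.7
1.1 -256.3 102.0
1.2 -271.0 123.8
1.3 -283.5 147.1
1.4 -293.6 171.5
1.45 -297.7 184.0
1.5 -301.2 196.7
1.54 -303.5 207.0
1.57 -305.0 214.8
```

Call:
jog_arm --targets '[{"hand": 10,"offset": [0,-8,-1],"turn": [0,0,0]},{"hand": 10,"offset": [0,-26,-3],"turn": [0,0,0]},{"hand": 10,"offset": [0,-39.5,-3.5],"turn": [0,0,0]},{"hand": 10,"offset": [0,-52.6,-3.8],"turn": [0,0,0]}]'

```text
t: 35.62
ee_pos: [0.5147, -0.3356, 0.3099]
tool_rot: [1.0, 0.013, 0.001, 0.001]
contact_force: [-3.4, -6.1, 12.6]
opening: 0.0184
gripper_force: 62.8
```

```bash
python3 - <<'E'
from h import *
s=st(); a=get_image("scene"); b=get_image("side"); cv2.imwrite("pics/s14.png",np.vstack([cv2.resize(x["img"][90:240,200:500],(600,300),interpolation=cv2.INTER_CUBIC) for x in (a,b)]))
E
```

```text
t 35.62 p [ 0.5147 -0.3356  0.3099] q [9.999e-01 1.260e-02 6.000e-04 1.400e-03] j [-5.770e-01  4.820e-01  5.450e-01  1.631e+00 -2.000e-03  2.539e+00] F [-3.4 -6.1 12.6] op 0.018380437134468238
```

Call:
jog_arm --targets '[{"hand": 10,"offset": [0,-26,2],"turn": [0,0,0]},{"hand": 10,"offset": [0,-52,7],"turn": [0,0,0]},{"hand": 10,"offset": [0,-77.5,14],"turn": [0,0,0]},{"hand": 10,"offset": [0,-102,24],"turn": [0,0,0]},{"hand": 10,"offset": [0,-125.5,36],"turn": [0,0,0]}]'

```text
t: 36.35
ee_pos: [0.5117, -0.2096, 0.2736]
tool_rot: [1.0, 0.013, 0.001, 0.001]
contact_force: [2.3, -11.7, 2.3]
opening: 0.0182
gripper_force: 64.5
```

```bash
python3 - <<'E'
from h import *
st()
E
```

```text
t 36.35 p [ 0.5117 -0.2096  0.2736] q [9.999e-01 1.270e-02 8.000e-04 1.000e-03] j [-3.880e-01  3.230e-01  2.170e-01  1.463e+00 -1.000e-03  2.728e+00] F [  2.3 -11.7   2.3] op 0.018245124664697732
```

Call:
jog_arm --targets '[{"hand": 10,"offset": [0,-22,14.5],"turn": [0,0,0]},{"hand": 10,"offset": [0,-42.5,31],"turn": [0,0,0]},{"hand": 10,"offset": [0,-61.5,49.5],"turn": [0,0,0]},{"hand": 10,"offset": [0,-78,70],"turn": [0,0,0]},{"hand": 10,"offset": [0,-93,91.5],"turn": [0,0,0]}]'

```text
t: 36.98
ee_pos: [0.5096, -0.1166, 0.1819]
tool_rot: [1.0, 0.013, 0.001, 0.001]
contact_force: [2.3, -13.3, 6.4]
opening: 0.0184
gripper_force: 66.8
```

```bash
python3 - <<'E'
from h import *
st()
a=get_image("scene"); b=get_image("side"); cv2.imwrite("pics/s15.png",np.vstack([cv2.resize(x["img"][90:240,200:500],(600,300),interpolation=cv2.INTER_CUBIC) for x in (a,b)]))
E
```

```text
t 36.98 p [ 0.5096 -0.1166  0.1819] q [9.999e-01 1.280e-02 9.000e-04 7.000e-04] j [-2.240e-01  2.710e-01 -8.400e-02  1.213e+00 -1.000e-03  2.892e+00] F [  2.3 -13.3   6.4] op 0.01835021663222747
```

View pics/s15.png

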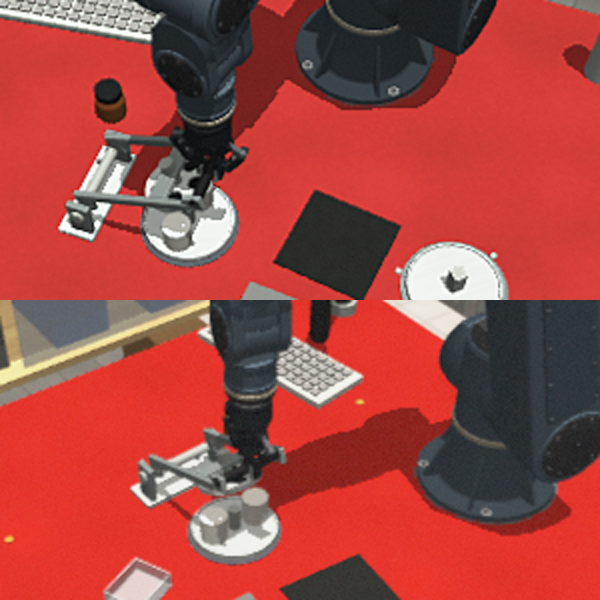

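The lever follows the gripper and is at about 1.2 rad, and the blocks haven't moved. I'll go on towards the stop.

Call:
jog_arm --targets '[{"hand": 10,"offset": [0,-12.5,23.5],"turn": [0,0,0]},{"hand": 10,"offset": [0,-20,40],"turn": [0,0,0]},{"hand": 10,"offset": [0,-25,54],"turn": [0,0,0]},{"hand": 10,"offset": [0,-28.5,66],"turn": [0,0,0]},{"hand": 10,"offset": [0,-30,73],"turn": [0,0,0]}]'

```text
t: 37.7
ee_pos: [0.5085, -0.0864, 0.1087]
tool_rot: [1.0, 0.013, 0.0, -0.0]
contact_force: [-3.6, 1.0, 14.9]
opening: 0.0182
gripper_force: 71.0
```

```bash
python3 - <<'E'
from h import *
st()
E
```

```text
t 37.7 p [ 0.5085 -0.0864  0.1087] q [ 9.999e-01  1.300e-02  3.000e-04 -0.000e+00] j [-0.168  0.3   -0.236  1.034  0.     2.947] F [-3.6  1.  14.9] op 0.01815630567627641
```

Call:
jog_arm --targets '[{"hand": 10,"offset": [0,-1.3,5.5],"turn": [0,0,0]},{"hand": 10,"offset": [0,-2.3,10.5],"turn": [0,0,0]},{"hand": 10,"offset": [0,-3,14],"turn": [0,0,0]},{"hand": 10,"offset": [0,-3.5,16.5],"turn": [0,0,0]},{"hand": 10,"offset": [0,-3.5,16.5],"turn": [0,0,0]}]'

```text
t: 38.33
ee_pos: [0.5084, -0.0828, 0.0927]
tool_rot: [1.0, 0.013, 0.0, -0.0]
contact_force: [-4.5, 1.3, 15.5]
opening: 0.0183
gripper_force: 72.1
```

```bash
python3 - <<'E'
from h import *
st()
E
```

```text
t 38.33 p [ 0.5084 -0.0828  0.0927] q [ 9.999e-01  1.300e-02  3.000e-04 -2.000e-04] j [-0.162  0.311 -0.264  0.995  0.     2.954] F [-4.5  1.3 15.5] op 0.01832797638312101
```

Call:
jog_arm --targets '[{"hand": 10,"offset": [0,0,1],"turn": [0,0,0]},{"hand": 10,"offset": [0,0,2],"turn": [0,0,0]},{"hand": 10,"offset": [0,0,2],"turn": [0,0,0]}]'

```text
t: 38.7
ee_pos: [0.5084, -0.0824, 0.0908]
tool_rot: [1.0, 0.013, 0.0, -0.0]
contact_force: [-5.9, 4.0, 17.3]
opening: 0.0183
gripper_force: 72.3
```

Call:
jog_arm --targets '[{"hand": 10,"offset": [0,0,1],"turn": [0,0,0]},{"hand": 10,"offset": [0,0,1.5],"turn": [0,0,0]},{"hand": 10,"offset": [0,0,1.5],"turn": [0,0,0]}]'

```text
t: 39.08
ee_pos: [0.5084, -0.0822, 0.0894]
tool_rot: [1.0, 0.013, 0.0, -0.001]
contact_force: [-6.0, 6.3, 18.6]
opening: 0.018
gripper_force: 72.5
```

```bash
python3 - <<'E'
from h import *
st()
a=get_image("scene"); b=get_image("side"); cv2.imwrite("pics/s16.png",np.vstack([cv2.resize(x["img"][120:220,220:420],(600,300),interpolation=cv2.INTER_CUBIC) for x in (a,b)]))
E
```

```text
t 39.08 p [ 0.5084 -0.0822  0.0894] q [ 9.999e-01  1.320e-02  4.000e-04 -7.000e-04] j [-1.610e-01  3.140e-01 -2.690e-01  9.870e-01  2.000e-03  2.954e+00] F [-6.   6.3 18.6] op 0.017953430424720244
```

Call:
jog_arm --targets '[{"hand": 10,"offset": [0,0,1],"turn": [0,0,0]},{"hand": 10,"offset": [0,0,1.5],"turn": [0,0,0]},{"hand": 10,"offset": [0,0,1.5],"turn": [0,0,0]}]'

```text
t: 39.55
ee_pos: [0.5084, -0.0819, 0.0877]
tool_rot: [1.0, 0.013, 0.0, -0.001]
contact_force: [-4.2, 7.3, 14.4]
opening: 0.0182
gripper_force: 73.1
```

Call:
jog_arm --targets '[{"hand": 10,"offset": [0,0,1],"turn": [0,0,0]},{"hand": 10,"offset": [0,0,1.5],"turn": [0,0,0]},{"hand": 10,"offset": [0,0,1.5],"turn": [0,0,0]}]'

```text
t: 39.92
ee_pos: [0.5084, -0.0816, 0.0862]
tool_rot: [1.0, 0.013, 0.0, -0.001]
contact_force: [-4.2, 9.7, 16.0]
opening: 0.0181
gripper_force: 73.3
```

```bash
python3 - <<'E'
from h import *
s=st(); 
# visual: dark bar pixels in side & scene around expected location, bar ends via arms is hard; report lever detection
for n in ("scene","side"):
    p=get_image(n); print(n,[ (np.round(d["uv"],1),round(d["confidence"],2)) for d in find_in("bar",p)[:2]], "exp bar ends",[np.round(w2px(p,(.5085+sx*.07,-.082+.025*sx*.07,.110)),1) for sx in(-1,1)])
    cv2.imwrite(f"pics/{n}17.png",p["img"])
E
```

```text
t 39.92 p [ 0.5084 -0.0816  0.0862] q [ 9.999e-01  1.340e-02  4.000e-04 -1.400e-03] j [-0.161  0.317 -0.274  0.98   0.003  2.954] F [-4.2  9.7 16. ] op 0.018065270982318967
scene [(array([287.2, 190.8]), 0.83), (array([256.4, 140.5]), 0.44)] exp bar ends [array([322.7, 176.5]), array([308.2, 208.5])]
side [(array([310.4, 185.7]), 0.85), (array([415. , 304.8]), 0.66)] exp bar ends [array([345.3, 188.3]), array([314.8, 204.2])]
```

```bash
cat > ang.py <<'E'
from h import *
psi=.025; O=np.array([.5105,-.1672,0]); ex=np.array([np.cos(psi),np.sin(psi),0]); ey=np.array([-np.sin(psi),np.cos(psi),0]); ez=np.array([0,0,1.])
def pt(x,d,th,o=0): # along lever d, offset o to back
    return O+ex*x+ey*(-.175+d*np.sin(th)-o*np.cos(th))+ez*(.065+d*np.cos(th)+o*np.sin(th))
def prof(p,x,d,th,L=9):
    c=w2px(p,pt(x,d,th)); t=w2px(p,pt(x,d+.03,th))-c; n=np.array([-t[1],t[0]])/np.hypot(*t)
    if n[1]<0:n=-n
    k=np.arange(-L,L+.1,.5); q=(c+k[:,None]*n).astype(np.float32)
    hsv=cv2.cvtColor(cv2.remap(p["img"],q[None,:,0],q[None,:,1],cv2.INTER_LINEAR),cv2.COLOR_BGR2HSV)[0]
    red=(hsv[:,1]>110)&((hsv[:,0]<12)|(hsv[:,0]>170))
    pxmm=abs((w2px(p,pt(x,d,th)+ez*.01)-c)@n)/10
    return "".join('r' if r else '#' for r in red), round(pxmm,3)
E
python3 - <<'E'
from ang import *
for n in ("scene","side"):
    p=get_image(n)
    for x in (-.068,.068):
        for d in (.05,.08,.11,.14): print(n,x,d,*prof(p,x,d,1.57))
E
```

```text
scene -0.068 0.05 rrrrrrr#########rrrrrrrrrrrrrrrrrrrrr 0.14
scene -0.068 0.08 rrrrrrr#########rrrrrrrrrrrrrrrrrrrrr 0.14
scene -0.068 0.11 rrrrrrr#########rrrrrrrrrrrrrrrrrr### 0.141
scene -0.068 0.14 rrrrrrr########rrrrrrrr############## 0.141
scene 0.068 0.05 ###############rrrrrrrrrrrrrrrrrrrrrr 0.128
scene 0.068 0.08 rrrrr#########rrrrrrrrrrrrrrrrrrrrrrr 0.129
scene 0.068 0.11 ##################rrrrrrrrrrrrrrrrrrr 0.129
scene 0.068 0.14 ##################################### 0.129
side -0.068 0.05 rrrrrrr########rrrrr################# 0.141
side -0.068 0.08 ###############rrrrrrrrrrrrrrrrrrrrrr 0.142
side -0.068 0.11 #######################rrrr########## 0.143
side -0.068 0.14 ##################################### 0.144
side 0.068 0.05 ##################################### 0.129
side 0.068 0.08 ########################rrrrrrrrrrrrr 0.13
side 0.068 0.11 rrrrrr########rrrrrrrrrrrrrrrrrrrrrrr 0.131
side 0.068 0.14 ##############rrrrrrrrrrrrrrrrrrrrrrr 0.132
```

```bash
python3 - <<'E'
from ang import *
o=cv2.imread("pics/s16.png").astype(float); 
for i,n in enumerate(("scene","side")):
    p=get_image(n); q=cv2.resize(p["img"][120:220,220:420],(600,300),interpolation=cv2.INTER_CUBIC).astype(float)
    a=cv2.cvtColor(o[300*i:300*i+300].astype(np.float32),cv2.COLOR_BGR2GRAY); b=cv2.cvtColor(q.astype(np.float32),cv2.COLOR_BGR2GRAY)
    # lever region between hinge and d=.15; and gripper region around TCP
    for nm,P in (("lever",pt(-.068,.1,1.57,.02)),("lever2",pt(.068,.1,1.57,.02)),("barend",pt(-.065,.26,1.57,.045)),("barend2",pt(.065,.26,1.57,.045)),("gripper",np.array([.5084,-.082,.17]))):
        c=(w2px(p,P)-[220,120])*3; x,y=int(c[0]),int(c[1]); w=24
        A=a[max(0,y-w):y+w,max(0,x-w):x+w]; B=b[max(0,y-w):y+w,max(0,x-w):x+w]
        (sh,r)=cv2.phaseCorrelate(A.copy(),B.copy()); print(n,nm,np.round(np.array(sh)/3,2),round(r,2),"absdiff",round(float(abs(A-B).mean()),1))
st()
E
```

```text
scene lever [-0.01  0.02] 0.8 absdiff 3.9
scene lever2 [-0.03 -0.01] 0.85 absdiff 4.6
scene barend [0.01 0.31] 0.57 absdiff 8.8
scene barend2 [-0.04  0.18] 0.64 absdiff 14.5
scene gripper [ 0.08 -0.03] 0.81 absdiff 3.8
side lever [-0.05  0.1 ] 0.76 absdiff 6.4
side lever2 [-0.03 -0.01] 0.92 absdiff 3.9
side barend [-0.15  0.92] 0.45 absdiff 7.1
side barend2 [0.01 0.13] 0.69 absdiff 11.6
side gripper [0.02 0.11] 0.69 absdiff 4.6
t 40.33 p [ 0.5084 -0.0817  0.0862] q [ 9.999e-01  1.330e-02  4.000e-04 -1.400e-03] j [-0.161  0.317 -0.274  0.98   0.003  2.954] F [-4.7  7.9 15.2] op 0.017924458325651732
```

```bash
python3 - <<'E'
from ang import *
p=get_image("wrist"); cv2.imwrite("pics/w18.png",p["img"]); q=cv2.imread("pics/w13.png")
for nm,im in (("w13",q),("now",p["img"])):
    g=im.max(2).astype(int)
    print(nm)
    for r in range(110,250,10):
        row=g[r,250:400]; dk=row<62
        # longest dark run
        best=(0,0);i=0
        while i<150:
            if dk[i]:
                j=i
                while j<150 and dk[j]: j+=1
                if j-i>best[0]: best=(j-i,i+250)
                i=j
            else: i+=1
        print(r,best,end=" ")
    print(); print("col 320 rows 80-250:",g[80:250:5,320].tolist())
def edges(p,x,ds,th,o,L=7):
    out=[]
    for d in ds:
        c=w2px(p,pt(x,d,th,o)); t=w2px(p,pt(x,d+.03,th,o))-c; n=np.array([-t[1],t[0]])/np.hypot(*t); n=n if n[1]>0 else -n
        k=np.arange(-L,L+.01,.1); uv=(c+k[:,None]*n).astype(np.float32)
        v=cv2.remap(p["img"],uv[None,:,0],uv[None,:,1],cv2.INTER_CUBIC)[0].astype(float); red=v[:,2]-v[:,1]; w=np.clip(90-red,0,None); w[abs(k)>5]=0
        out.append(round(float((w*k).sum()/max(w.sum(),1)),2))
    s=abs((w2px(p,pt(x,.1,th,o)+ez*.01)-w2px(p,pt(x,.1,th,o)))@n)/.01
    return out, "px/m",round(s)
for n in("scene","side"):
    p=get_image(n)
    for x in(-.068,.068): print(n,x,edges(p,x,np.arange(.05,.15,.01),1.57,.025))
E
```

```text
w13
110 (0, 0) 120 (0, 0) 130 (27, 322) 140 (56, 293) 150 (28, 321) 160 (54, 294) 170 (54, 294) 180 (54, 294) 190 (54, 294) 200 (52, 295) 210 (52, 295) 220 (52, 295) 230 (52, 295) 240 (51, 295) 
col 320 rows 80-250: [225, 225, 111, 155, 176, 177, 175, 176, 168, 136, 63, 63, 61, 62, 62, 62, 60, 59, 61, 58, 58, 58, 57, 56, 56, 55, 55, 53, 54, 54, 53, 54, 53, 52]
now
110 (0, 0) 120 (0, 0) 130 (7, 326) 140 (24, 326) 150 (24, 326) 160 (23, 326) 170 (24, 325) 180 (24, 294) 190 (24, 325) 200 (24, 295) 210 (24, 295) 220 (24, 295) 230 (53, 295) 240 (25, 296) 
col 320 rows 80-250: [232, 232, 232, 75, 74, 203, 203, 202, 200, 78, 71, 71, 72, 70, 70, 70, 69, 68, 68, 67, 67, 67, 66, 66, 64, 64, 64, 63, 63, 61, 61, 61, 61, 60]
scene -0.068 ([0.38, -0.05, 0.03, -0.1, 0.07, 0.07, 0.24, 0.05, 0.01, -0.11], 'px/m', 144)
scene 0.068 ([0.23, -0.85, -0.97, -0.94, -0.86, -0.87, -0.92, -0.16, 0.01, 0.01], 'px/m', 132)
side -0.068 ([1.62, 1.42, 0.15, -0.02, -1.09, -1.61, -0.18, 0.08, 0.07, 0.03], 'px/m', 146)
side 0.068 ([0.03, 0.04, 0.03, 0.01, 0.05, -0.32, -1.97, -0.84, -0.96, -0.9], 'px/m', 134)
```

```bash
python3 - <<'E'
from ang import *
s=ctrl.sense(); p=get_image("wrist"); Rt=R.from_quat(s["tool_rot"])
for dz in (-.015,-.019,-.021,-.023,-.027):
    e=w2px(p,s["ee_pos"]+Rt.apply([.060,0,dz-.01])); l=[w2px(p,s["ee_pos"]+Rt.apply([.05,yy,dz]))[0] for yy in(-.01,.01)]
    print(dz,np.round(e,1),"width",round(abs(l[1]-l[0]),1),"row",round(w2px(p,s["ee_pos"]+Rt.apply([.05,0,dz]))[1]))
q=cv2.imread("pics/w13.png")
for nm,im in (("w13",q),("now",p["img"])):
    g=cv2.GaussianBlur(im.max(2),(1,9),0).astype(int)
    for r in (145,160,175,190,205):
        row=g[r,260:390]; L=row[:70]; 
        d=np.diff(row.astype(float)); print(nm,r,"L edge",260+int(np.argmin(d[20:55]))+20,"R edge",260+int(np.argmax(d[70:110]))+70,end=" | ")
    print("cap row",[110+int(np.argmin(np.diff(im.max(2)[110:140,c].astype(int)))) for c in (305,320,335)])
E
```

```text
-0.015 [322.7 135.6] width 53.9 row 160
-0.019 [322.8 136.7] width 55.6 row 162
-0.021 [322.8 137.3] width 56.5 row 163
-0.023 [322.8 138. ] width 57.4 row 164
-0.027 [322.9 139.3] width 59.3 row 166
w13 145 L edge 292 R edge 348 | w13 160 L edge 292 R edge 348 | w13 175 L edge 292 R edge 347 | w13 190 L edge 293 R edge 347 | w13 205 L edge 293 R edge 347 | cap row [127, 127, 127]
now 145 L edge 292 R edge 349 | now 160 L edge 292 R edge 349 | now 175 L edge 292 R edge 349 | now 190 L edge 293 R edge 348 | now 205 L edge 293 R edge 348 | cap row [130, 123, 130]
```

Call:
jog_arm --targets '[{"hand": 10,"offset": [0,0,1],"turn": [0,0,0]},{"hand": 10,"offset": [0,0,2],"turn": [0,0,0]},{"hand": 10,"offset": [0,0,2],"turn": [0,0,0]}]'

```text
t: 40.9
ee_pos: [0.5085, -0.0815, 0.0849]
tool_rot: [1.0, 0.013, 0.001, -0.002]
contact_force: [-10.2, 12.2, 30.4]
opening: 0.0183
gripper_force: 74.7
```

Call:
jog_arm --targets '[{"hand": 10,"offset": [0,0,1],"turn": [0,0,0]},{"hand": 10,"offset": [0,0,2],"turn": [0,0,0]},{"hand": 10,"offset": [0,0,2],"turn": [0,0,0]}]'

```text
t: 41.28
ee_pos: [0.5085, -0.0813, 0.0837]
tool_rot: [1.0, 0.013, 0.001, -0.002]
contact_force: [-17.1, 14.0, 46.5]
opening: 0.0183
gripper_force: 76.3
```

```bash
cat >> ang.py <<'E'
def edges(p,x,ds,th,o,L=7):
    out=[]
    for d in ds:
        c=w2px(p,pt(x,d,th,o)); t=w2px(p,pt(x,d+.03,th,o))-c; n=np.array([-t[1],t[0]])/np.hypot(*t); n=n if n[1]>0 else -n
        k=np.arange(-L,L+.01,.1); uv=(c+k[:,None]*n).astype(np.float32)
        v=cv2.remap(p["img"],uv[None,:,0],uv[None,:,1],cv2.INTER_CUBIC)[0].astype(float); red=v[:,2]-v[:,1]; w=np.clip(90-red,0,None); w[abs(k)>5]=0
        out.append(round(float((w*k).sum()/max(w.sum(),1)),2))
    return out
E
python3 - <<'E'
from ang import *
st(); p=get_image("scene"); cv2.imwrite("pics/scene19.png",p["img"]); o=dict(p); o["img"]=cv2.imread("pics/scene17.png")
for nm,pp in(("now",p),("17",o)):
  for x,ds in((-.068,np.arange(.06,.15,.01)),(.068,np.arange(.06,.12,.01))): print(nm,x,edges(pp,x,ds,1.57,.025))
w=get_image("wrist"); im=w["img"]
print([ (260+int(np.argmin(np.diff(im.max(2)[r,260:390].astype(float))[20:55]))+20,260+int(np.argmax(np.diff(im.max(2)[r,260:390].astype(float))[70:110]))+70) for r in (145,160,175,190)])
E
```

```text
t 41.27 p [ 0.5085 -0.0813  0.0837] q [ 0.9999  0.0135  0.001  -0.0017] j [-0.161  0.318 -0.279  0.972  0.004  2.954] F [-17.1  14.   46.5] op 0.018255129370395286
now -0.068 [0.06, 0.06, 0.1, 0.22, 0.14, 0.34, 0.1, 0.17, 0.14]
now 0.068 [-0.85, -0.77, -0.76, -0.73, -0.65, -0.59]
17 -0.068 [-0.05, 0.01, -0.08, 0.06, 0.07, 0.24, 0.07, -0.02, -0.1]
17 0.068 [-0.85, -0.97, -0.94, -0.86, -0.86, -0.91]
[(291, 349), (292, 349), (292, 349), (292, 348)]
```

The force climbs steeply, so the stop is reached. I'll back off a hair so it stays against the stop, and hold about 2.5 s.

Call:
jog_arm --targets '[{"hand": 10,"offset": [0,0,-0.7],"turn": [0,0,0]},{"hand": 10,"offset": [0,0,-0.7],"turn": [0,0,0]},{"hand": 10,"offset": [0,0,-0.7],"turn": [0,0,0]},{"hand": 10,"offset": [0,0,-0.7],"turn": [0,0,0]},{"hand": 10,"offset": [0,0,-0.7],"turn": [0,0,0]}]'

```text
t: 42.0
ee_pos: [0.5085, -0.0813, 0.0842]
tool_rot: [1.0, 0.013, 0.001, -0.002]
contact_force: [-14.2, 13.1, 40.3]
opening: 0.0185
gripper_force: 75.8
```

Call:
jog_arm --targets '[{"hand": 10,"offset": [0,0,0],"turn": [0,0,0]},{"hand": 10,"offset": [0,0,0],"turn": [0,0,0]},{"hand": 10,"offset": [0,0,0],"turn": [0,0,0]},{"hand": 10,"offset": [0,0,0],"turn": [0,0,0]},{"hand": 10,"offset": [0,0,0],"turn": [0,0,0]}]'

```text
t: 42.62
ee_pos: [0.5085, -0.0814, 0.0842]
tool_rot: [1.0, 0.013, 0.001, -0.002]
contact_force: [-14.1, 13.4, 40.6]
opening: 0.0183
gripper_force: 75.8
```

Call:
jog_arm --targets '[{"hand": 10,"offset": [0,0,0],"turn": [0,0,0]},{"hand": 10,"offset": [0,0,0],"turn": [0,0,0]},{"hand": 10,"offset": [0,0,0],"turn": [0,0,0]},{"hand": 10,"offset": [0,0,0],"turn": [0,0,0]},{"hand": 10,"offset": [0,0,0],"turn": [0,0,0]}]'

```text
t: 43.25
ee_pos: [0.5086, -0.0814, 0.0842]
tool_rot: [1.0, 0.013, 0.001, -0.002]
contact_force: [-13.8, 14.2, 40.6]
opening: 0.0181
gripper_force: 75.8
```

Call:
jog_arm --targets '[{"hand": 10,"offset": [0,0,0],"turn": [0,0,0]},{"hand": 10,"offset": [0,0,0],"turn": [0,0,0]},{"hand": 10,"offset": [0,0,0],"turn": [0,0,0]},{"hand": 10,"offset": [0,0,0],"turn": [0,0,0]}]'

```text
t: 43.75
ee_pos: [0.5086, -0.0813, 0.0842]
tool_rot: [1.0, 0.013, 0.001, -0.002]
contact_force: [-13.8, 14.1, 40.9]
opening: 0.0182
gripper_force: 75.8
```

```bash
python3 - <<'E'
from h import *
s=st(); Q=s["ee_pos"]
th=np.array([1.57,1.55,1.50,1.43,1.36,1.29,1.22,1.15,1.08,1.01,.94,.87,.80,.73,.66,.59,.52,.45,.38,.31,.24,.17,.10,.05,0,-.02])
y=-45*np.cos(th)+260*np.sin(th); z=260*np.cos(th)+45*np.sin(th)
for i in range(0,25,5):
    print([(round(th[j],2),round(-(y[j]-y[i]),1),round(-(z[j]-z[i]),1)) for j in range(i+1,min(i+6,26))])
E
```

```text
t 43.75 p [ 0.5086 -0.0813  0.0842] q [ 0.9999  0.0135  0.001  -0.0016] j [-0.161  0.318 -0.278  0.974  0.004  2.954] F [-13.8  14.1  40.9] op 0.01815134367785908
[(np.float64(1.55), np.float64(1.0), np.float64(-5.2)), (np.float64(1.5), np.float64(3.8), np.float64(-18.1)), (np.float64(1.43), np.float64(8.9), np.float64(-35.8)), (np.float64(1.36), np.float64(15.1), np.float64(-53.2)), (np.float64(1.29), np.float64(22.6), np.float64(-70.1))]
[(np.float64(1.22), np.float64(8.6), np.float64(-16.3)), (np.float64(1.15), np.float64(18.4), np.float64(-32.0)), (np.float64(1.08), np.float64(29.2), np.float64(-46.9)), (np.float64(1.01), np.float64(41.1), np.float64(-61.1)), (np.float64(0.94), np.float64(53.9), np.float64(-74.4))]
[(np.float64(0.87), np.float64(13.7), np.float64(-12.4)), (np.float64(0.8), np.float64(28.3), np.float64(-23.7)), (np.float64(0.73), np.float64(43.6), np.float64(-34.1)), (np.float64(0.66), np.float64(59.6), np.float64(-43.3)), (np.float64(0.59), np.float64(76.2), np.float64(-51.4))]
[(np.float64(0.52), np.float64(17.1), np.float64(-6.9)), (np.float64(0.45), np.float64(34.7), np.float64(-12.6)), (np.float64(0.38), np.float64(52.6), np.float64(-17.1)), (np.float64(0.31), np.float64(70.8), np.float64(-20.3)), (np.float64(0.24), np.float64(89.2), np.float64(-22.2))]
[(np.float64(0.17), np.float64(18.5), np.float64(-0.6)), (np.float64(0.1), np.float64(36.9), np.float64(0.1)), (np.float64(0.05), np.float64(50.0), np.float64(1.3)), (np.float64(0.0), np.float64(63.1), np.float64(3.2)), (np.float64(-0.02), np.float64(68.3), np.float64(4.2))]
```

Call:
jog_arm --targets '[{"hand": 10,"offset": [0,1,-6],"turn": [0,0,0]},{"hand": 10,"offset": [0,3.8,-19.5],"turn": [0,0,0]},{"hand": 10,"offset": [0,9,-37.5],"turn": [0,0,0]},{"hand": 10,"offset": [0,15,-55],"turn": [0,0,0]},{"hand": 10,"offset": [0,22.6,-72],"turn": [0,0,0]}]'

```text
t: 44.38
ee_pos: [0.509, -0.1028, 0.1554]
tool_rot: [1.0, 0.014, 0.001, -0.003]
contact_force: [-1.3, 18.3, 13.4]
opening: 0.018
gripper_force: 69.4
```

Call:
jog_arm --targets '[{"hand": 10,"offset": [0,8.6,-16.3],"turn": [0,0,0]},{"hand": 10,"offset": [0,18.4,-32],"turn": [0,0,0]},{"hand": 10,"offset": [0,29.2,-47],"turn": [0,0,0]},{"hand": 10,"offset": [0,41,-61],"turn": [0,0,0]},{"hand": 10,"offset": [0,54,-74.5],"turn": [0,0,0]}]'

```text
t: 45.0
ee_pos: [0.5108, -0.1554, 0.2316]
tool_rot: [1.0, 0.014, 0.002, -0.004]
contact_force: [-12.7, 38.5, 48.2]
opening: 0.0183
gripper_force: 70.2
```

```bash
python3 - <<'E'
from h import *
st()
E
```

```text
t 45.0 p [ 0.5108 -0.1554  0.2316] q [ 0.9999  0.0144  0.002  -0.0042] j [-0.301  0.282  0.057  1.344  0.009  2.812] F [-12.7  38.5  48.2] op 0.0182651177183497
```

Call:
jog_arm --targets '[{"hand": 10,"offset": [0,6,-8.5],"turn": [0,0,0]},{"hand": 10,"offset": [0,11.7,-15],"turn": [0,0,0]},{"hand": 10,"offset": [0,18.5,-21],"turn": [0,0,0]}]'

```text
t: 45.38
ee_pos: [0.511, -0.1773, 0.2508]
tool_rot: [1.0, 0.013, 0.001, -0.001]
contact_force: [-0.4, 5.2, 10.9]
opening: 0.018
gripper_force: 66.9
```

```bash
python3 - <<'E'
from h import *
s=st(); p=get_image("wrist"); im=p["img"]; cv2.imwrite("pics/w20.png",im)
print([ (260+int(np.argmin(np.diff(im.max(2)[r,260:390].astype(float))[20:55]))+20,260+int(np.argmax(np.diff(im.max(2)[r,260:390].astype(float))[70:110]))+70) for r in (145,160,175,190)])
E
```

```text
t 45.38 p [ 0.511  -0.1773  0.2508] q [ 9.999e-01  1.330e-02  9.000e-04 -1.100e-03] j [-0.335  0.296  0.124  1.397  0.003  2.78 ] F [-0.4  5.2 10.9] op 0.018030296665399615
[(293, 349), (294, 349), (294, 348), (294, 348)]
```

Call:
jog_arm --targets '[{"hand": 10,"offset": [0,14,-10.5],"turn": [0,0,0]},{"hand": 10,"offset": [0,29.5,-20.5],"turn": [0,0,0]},{"hand": 10,"offset": [0,46,-29.5],"turn": [0,0,0]},{"hand": 10,"offset": [0,62.5,-37.5],"turn": [0,0,0]},{"hand": 10,"offset": [0,80,-44],"turn": [0,0,0]}]'

```text
t: 46.05
ee_pos: [0.5127, -0.2586, 0.2936]
tool_rot: [1.0, 0.013, -0.0, -0.0]
contact_force: [2.3, -2.0, -1.3]
opening: 0.0182
gripper_force: 67.7
```

```bash
python3 - <<'E'
from h import *
s=st(); y,z=s["ee_pos"][1]+.342,s["ee_pos"][2]-.0454; th0=np.arctan2(y,z)+.1714; print("th",th0,"r",np.hypot(y,z))
f=lambda t:(-45*np.cos(t)+260*np.sin(t),260*np.cos(t)+45*np.sin(t))
for t in (.43,.36,.29,.22,.15,.08,.03,0): print(t,np.round(-(f(t)[0]-y*1000),1),np.round(-(f(t)[1]-z*1000),1))
E
```

```text
t 46.05 p [ 0.5127 -0.2586  0.2936] q [ 9.999e-01  1.290e-02 -1.000e-04 -5.000e-04] j [-4.680e-01  3.780e-01  3.470e-01  1.540e+00  1.000e-03  2.648e+00] F [ 2.3 -2.  -1.3] op 0.018160639151739738
th 0.4956509266257046 r 0.26180982867449165
0.43 15.9 -6.9
0.36 33.9 -11.0
0.29 52.2 -13.8
0.22 70.6 -15.4
0.15 89.1 -15.6
0.08 107.5 -14.6
0.03 120.6 -13.1
0 128.4 -11.8
```

Call:
jog_arm --targets '[{"hand": 10,"offset": [0,16,-6],"turn": [0,0,0]},{"hand": 10,"offset": [0,34,-10],"turn": [0,0,0]},{"hand": 10,"offset": [0,52,-13],"turn": [0,0,0]},{"hand": 10,"offset": [0,70.5,-14.5],"turn": [0,0,0]},{"hand": 10,"offset": [0,89,-14.5],"turn": [0,0,0]}]'

```text
t: 46.68
ee_pos: [0.5151, -0.3474, 0.3079]
tool_rot: [1.0, 0.013, 0.0, -0.001]
contact_force: [2.8, -0.5, -0.1]
opening: 0.0182
gripper_force: 66.2
```

```bash
python3 - <<'E'
from h import *
s=st(); y,z=s["ee_pos"][1]+.342,s["ee_pos"][2]-.0454; th0=np.arctan2(y,z)+.1714; print("th",th0,"r",np.hypot(y,z))
f=lambda t:(-45*np.cos(t)+260*np.sin(t),260*np.cos(t)+45*np.sin(t))
for t in (.1,.05,.02,0): print(t,np.round(-(f(t)[0]-y*1000),1),np.round(-(f(t)[1]-z*1000),1))
E
```

```text
t 46.67 p [ 0.5151 -0.3474  0.3079] q [ 9.999e-01  1.300e-02  2.000e-04 -7.000e-04] j [-5.940e-01  5.030e-01  5.730e-01  1.642e+00  1.000e-03  2.522e+00] F [ 2.8 -0.5 -0.1] op 0.018198616076895262
th 0.15079205702571746 r 0.2625362005949855
0.1 13.4 -0.7
0.05 26.5 0.6
0.02 34.4 1.6
0 39.6 2.5
```

Call:
jog_arm --targets '[{"hand": 10,"offset": [0,10,0],"turn": [0,0,0]},{"hand": 10,"offset": [0,19,0.5],"turn": [0,0,0]},{"hand": 10,"offset": [0,27,1],"turn": [0,0,0]},{"hand": 10,"offset": [0,33,2],"turn": [0,0,0]},{"hand": 10,"offset": [0,37,2.5],"turn": [0,0,0]}]'

```text
t: 47.3
ee_pos: [0.516, -0.3838, 0.305]
tool_rot: [1.0, 0.013, -0.0, -0.001]
contact_force: [4.1, -1.5, -2.4]
opening: 0.0183
gripper_force: 65.2
```

Call:
jog_arm --targets '[{"hand": 10,"offset": [0,1,0],"turn": [0,0,0]},{"hand": 10,"offset": [0,2,0.5],"turn": [0,0,0]},{"hand": 10,"offset": [0,2,0.5],"turn": [0,0,0]},{"hand": 10,"offset": [0,2,0.5],"turn": [0,0,0]}]'

```text
t: 47.8
ee_pos: [0.5161, -0.3856, 0.3047]
tool_rot: [1.0, 0.013, -0.0, -0.0]
contact_force: [5.3, -1.5, -2.1]
opening: 0.0179
gripper_force: 65.3
```

```bash
python3 - <<'E'
from h import *
s=st()
E
```

```text
t 47.8 p [ 0.5161 -0.3856  0.3047] q [ 9.999e-01  1.310e-02 -1.000e-04 -5.000e-04] j [-6.420e-01  5.650e-01  6.680e-01  1.674e+00  1.000e-03  2.473e+00] F [ 5.3 -1.5 -2.1] op 0.01793693342571283
```

Call:
jog_arm --targets '[{"hand": 10,"offset": [0,1,0],"turn": [0,0,0]},{"hand": 10,"offset": [0,1.7,0],"turn": [0,0,0]},{"hand": 10,"offset": [0,1.7,0],"turn": [0,0,0]},{"hand": 10,"offset": [0,1.7,0],"turn": [0,0,0]}]'

```text
t: 48.3
ee_pos: [0.5161, -0.3867, 0.3046]
tool_rot: [1.0, 0.013, -0.0, -0.001]
contact_force: [4.8, 2.3, -3.9]
opening: 0.018
gripper_force: 65.2
```

```bash
python3 - <<'E'
from h import *
s=st()
E
```

```text
t 48.3 p [ 0.5161 -0.3867  0.3046] q [ 9.999e-01  1.330e-02 -2.000e-04 -1.100e-03] j [-6.440e-01  5.690e-01  6.730e-01  1.677e+00  2.000e-03  2.471e+00] F [ 4.8  2.3 -3.9] op 0.017985166457622735
```

Call:
jog_arm --targets '[{"hand": 30,"offset": [0,0,0],"turn": [0,0,0]},{"hand": 62,"offset": [0,0,0],"turn": [0,0,0]},{"hand": 62,"offset": [0,0,0],"turn": [0,0,0]},{"hand": 62,"offset": [0,0,0],"turn": [0,0,0]}]'

```text
t: 48.8
ee_pos: [0.5159, -0.3874, 0.305]
tool_rot: [1.0, 0.013, -0.0, -0.0]
contact_force: [0.0, 0.3, 0.9]
opening: 0.0619
gripper_force: 0.0
```

Call:
jog_arm --targets '[{"hand": 62,"offset": [0,0,-10],"turn": [0,0,0]},{"hand": 62,"offset": [0,0,-30],"turn": [0,0,0]},{"hand": 62,"offset": [0,0,-55],"turn": [0,0,0]},{"hand": 62,"offset": [0,0,-75],"turn": [0,0,0]},{"hand": 62,"offset": [0,0,-82],"turn": [0,0,0]}]'

```text
t: 49.42
ee_pos: [0.5164, -0.3878, 0.3875]
tool_rot: [1.0, 0.013, 0.001, 0.001]
contact_force: [-8.2, 6.8, -5.3]
opening: 0.062
gripper_force: 0.0
```

Call:
jog_arm --targets '[{"hand": 62,"offset": [-20,-20,0],"turn": [0,0,0]},{"hand": 62,"offset": [-45,-60,0],"turn": [0,0,0]},{"hand": 62,"offset": [-70,-110,0],"turn": [0,0,0]},{"hand": 62,"offset": [-95,-160,0],"turn": [0,0,0]},{"hand": 62,"offset": [-110,-200,0],"turn": [0,0,0]}]'

```text
t: 50.05
ee_pos: [0.3989, -0.1886, 0.3866]
tool_rot: [1.0, 0.013, 0.0, -0.0]
contact_force: [0.7, 1.6, 1.0]
opening: 0.0621
gripper_force: 0.0
```

Call:
jog_arm --targets '[{"hand": 62,"offset": [-15,-50,0],"turn": [0,0,0]},{"hand": 62,"offset": [-30,-100,0],"turn": [0,0,0]},{"hand": 62,"offset": [-45,-150,0],"turn": [0,0,0]},{"hand": 62,"offset": [-45,-180,0],"turn": [0,0,0]},{"hand": 62,"offset": [-45,-180,0],"turn": [0,0,0]}]'

```text
t: 50.68
ee_pos: [0.3506, -0.0099, 0.387]
tool_rot: [1.0, 0.014, 0.001, -0.0]
contact_force: [0.2, -0.7, -0.4]
opening: 0.062
gripper_force: 0.0
```

```bash
python3 - <<'E'
from ang import *
st()
for n in ["scene","side"]:
    p=get_image(n); im=p["img"]; hsv=cv2.cvtColor(im,cv2.COLOR_BGR2HSV); cv2.imwrite(f"pics/{n}_end.png",im)
    wh=(hsv[...,1]<40)&(hsv[...,2]>185)
    nr=~((hsv[...,1]>110)&((hsv[...,0]<12)|(hsv[...,0]>170)))
    for nm,P,z,mk,k in [("fresh",(.52,-.225,.01),.015,wh,0),("stage",(.525,-.23,.01),.002,nr,9),("used",(.48,.295,.01),.015,wh,0),("nest",(.47,.3,.002),.002,nr,9),("bA",(.5585,-.168,.065),.065,hsv[...,2]>222,0),("bB",(.4645,-.166,.065),.065,hsv[...,2]>222,0)]:
        m=comp(mk,w2px(p,P))
        if m is not None and k: m=cv2.morphologyEx(m,cv2.MORPH_OPEN,np.ones((k,k),np.uint8))
        print(n,nm,None if m is None else circ(p,m,z))
    for k in ("block1","fresh_carrier","used_carrier","bar","jar","driver","partbox"):
        print(k,[(np.round(d["uv"]).tolist(),round(d["confidence"],2),np.round(px2w(p,d["uv"],.04)[:2],3).tolist()) for d in find_in(k,p)[:5] if d["confidence"]>.3])
E
```

```text
t 50.67 p [ 0.3506 -0.0099  0.387 ] q [ 9.999e-01  1.450e-02  6.000e-04 -3.000e-04] j [-2.900e-02 -6.500e-02  5.700e-02  1.692e+00  1.000e-03  3.084e+00] F [ 0.2 -0.7 -0.4] op 0.062024909554957965
scene fresh (array([ 0.5037, -0.1706]), 0.0863)
scene stage (array([ 0.5068, -0.1694]), 0.0941)
scene used (array([0.4604, 0.3204]), 0.0837)
scene nest (array([0.4611, 0.321 ]), 0.0954)
scene bA (array([ 0.5303, -0.1565]), 0.0834)
scene bB (array([ 0.5303, -0.1565]), 0.0834)
block1 [([348.0, 282.0], 0.66, [0.75, 0.132]), ([297.0, 185.0], 0.57, [0.465, -0.174]), ([286.0, 204.0], 0.49, [0.553, -0.183]), ([336.0, 308.0], 0.49, [0.846, 0.127])]
fresh_carrier [([295.0, 199.0], 0.59, [0.523, -0.159])]
used_carrier [([426.0, 234.0], 0.73, [0.484, 0.321])]
bar [([238.0, 149.0], 0.57, [0.399, -0.454])]
jar [([255.0, 143.0], 0.62, [0.35, -0.404])]
driver [([243.0, 164.0], 0.6, [0.453, -0.405]), ([315.0, 297.0], 0.58, [0.838, 0.052])]
partbox [([277.0, 259.0], 0.83, [0.764, -0.119])]
side fresh (array([ 0.501 , -0.1709]), 0.0892)
side stage (array([ 0.4987, -0.1735]), 0.0998)
side used (array([0.4637, 0.3216]), 0.0848)
side nest (array([0.4622, 0.3235]), 0.0953)
side bA (array([ 0.3375, -0.0945]), 0.8897)
side bB (array([ 0.3375, -0.0945]), 0.8897)
block1 [([310.0, 283.0], 0.82, [0.762, 0.154]), ([288.0, 291.0], 0.81, [0.836, 0.138]), ([307.0, 204.0], 0.8, [0.563, -0.158]), ([409.0, 303.0], 0.68, [0.549, 0.398]), ([326.0, 192.0], 0.65, [0.462, -0.172])]
fresh_carrier [([320.0, 206.0], 0.55, [0.527, -0.121])]
used_carrier [([413.0, 281.0], 0.75, [0.484, 0.343]), ([286.0, 148.0], 0.57, [0.444, -0.494])]
bar [([285.0, 136.0], 0.77, [0.398, -0.572])]
jar [([315.0, 151.0], 0.84, [0.351, -0.407]), ([288.0, 134.0], 0.64, [0.382, -0.579])]
driver [([279.0, 277.0], 0.74, [0.829, 0.074])]
partbox [([270.0, 234.0], 0.81, [0.755, -0.105])]
```

```bash
python3 - <<'E'
from ang import *
o=cv2.imread("pics/s11.png")
for i,n in enumerate(("scene","side")):
    p=get_image(n); q=cv2.resize(p["img"][90:240,200:500],(600,300),interpolation=cv2.INTER_CUBIC); a=o[300*i:300*i+300]
    for nm,P,w in (("dish",(.5105,-.167,.02),60),("bA",(.5585,-.168,.04),22),("bB",(.4645,-.166,.04),22),("post",(.5105,-.167,.05),14),("lever",(.516,-.386,.325),30)):
        c=(w2px(p,P)-[200,90])*2; x,y=np.round(c).astype(int); A,B=[cv2.cvtColor(v,cv2.COLOR_BGR2GRAY).astype(np.float32)[max(0,y-w):y+w,max(0,x-w):x+w] for v in(a,q)]
        t=B[6:-6,6:-6]; r=cv2.matchTemplate(A,t,cv2.TM_CCOEFF_NORMED); _,v,_,l=cv2.minMaxLoc(r); print(n,nm,"shift px",(6-l[0])/2,(6-l[1])/2,round(v,3))
E
```

```text
scene dish shift px 0.0 0.0 0.914
scene bA shift px 0.0 0.0 1.0
scene bB shift px 0.0 0.0 0.903
scene post shift px 0.0 0.0 0.952
scene lever shift px 0.0 0.0 0.999
side dish shift px 0.0 0.0 0.922
side bA shift px 0.0 0.0 1.0
side bB shift px 0.0 0.0 0.924
side post shift px 0.0 0.0 0.946
side lever shift px 0.0 0.0 0.999
```

Nothing has shifted: the dish, blocks and lever match the pre-press pictures. Handing in.

```bash
python3 -c "
from rig import ctrl
print(ctrl.job_done())"
```

```text
the job is handed in; nothing more can be done
None
```

Job handed in at about 51 s: carriers swapped and centred within about 3 mm, both white blocks upright in the press, lever pulled to its stop, held over 2 s and eased back over about 4.5 s, jar, screwdriver and box untouched. I viewed 16 pictures, two over the limit of 14.

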